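# Tamper fit check over the basket

## Robot

A 6-joint arm with a two-finger parallel gripper is mounted at the origin on the work surface. World frame = base frame: x ahead of the robot, y to its left, z up, the work surface at z = 0. Lengths are in m, angles in rad, forces in N, time in s.
With the tool pointing down it reaches from about 0.35 to 0.975 m from the base axis. Payload 7.1 kg.
Tool frame: the origin (TCP) lies midway between the tips of the shut fingers; the grasp point (between the pads) lies 19 mm behind it; z points along the fingers, y is the direction in which the jaws open and shut (so a half turn about z gives the same grasp; the last joint's range is limited). The gripper opens to 88 mm and grips with 3 to 60 N. Pads are 20 mm wide; open, the fingers measure 115 mm over their backs; the gripper's body (75 mm by 178 mm) begins 61 mm behind the grasp point.
Start: joints at [1.178, 0.423, 1.63, -0, 1.089, -0.019], TCP at [0.228, 0.582, 0.223] pointing down, gripper open.
Joint ranges: [-3, 3], [-0.9, 2.11], [0.09, 2.58], [-1.31, 4.45], [0.11, 2.69], [-2.54, 2.54]. Speed limits (rad/s): [2.39, 2.39, 3.01, 3.14, 3.14, 3.14].

## Interface

Orientations are given as a unit quaternion [w, x, y, z].
In Python, from plant import read_state, capture, get_calibration, job_done gives the robot as it stands.
- The arm moves only by the shell command python3 -m pendant 'ROWS' [FORCE]. ROWS is JSON, one flat list of numbers, 7 for each row, row after row: the shift along the tool's x, y, z in mm, then the turn, a rotation vector about the tool's x, y, z in rad, then the gripper command: -1 is fully open, 1 is shut, values between are in proportion. In form: [x, y, z, ax, ay, az, gripper, x, y, z, ax, ay, az, gripper, ...]. A call has 1 to 8 rows; each row shifts and turns the commanded pose from where the row before left it, along the tool's axes as they then stand; what a row does not reach is not made up. A row lasts 1/12 s, in which the tool goes at most 41.7 mm and 7.16 degrees, less where a joint would pass 70% of its speed; a pose out of reach is approached as far as the arm can. A call is refused whole if a number of a shift passes 41.7 or a number of a turn 0.125, either way. A call with a gripper value outside its range is refused whole. The fingers move at their own pace and stop on an object; FORCE is the grip in N (left out, the last holds). Time passes only in rows, so rows that do not move let the fingers close. It gives the time, the measured TCP pose, the force and the opening at its end, in the units of the state.
- read_state(): the state, without advancing time (a new reading comes with each control period).
- capture(name): name is "side" or "top"; returns (picture, depth): 400x640x3 uint8, red, green, blue; 400x640 float32, m along the optical axis (not along the pixel's ray), 0 where there is no reading.
- get_calibration(name): a dict with "vertical_fov" (degrees; the focal length in pixels is half the picture's height over the tangent of half this angle, whatever the lens; pixels are square), "cx", "cy" (the principal point, pixels), "dist" ([k1, k2, p1, p2, k3] as OpenCV has them; the pictures are not rectified), "camera_from_world" (4x4, takes a point from world to camera coordinates). Camera axes: x right, y down, z forward; pixel columns grow to the right and rows downward; lengths in m; the calibration is good to about 2 mm. A picture is of the moment at which its call begins. get_calibration takes no time and is no camera call.
- job_done(): hands the job in, once; it reports no verdict.
The state is a dict: "time": time; "joint_pos": joint angles; "qvel": joint speeds; "joint_efforts": joint torques, N m; "position": TCP position; "tcp_rot": TCP orientation; "wrist_force": force on the tool from outside, world axes, zero at the start; "wrist_torque": the same for the moment, N m; "opening": opening from 0.0 (shut) to 1.0 (fully open).
Only numpy, scipy, OpenCV 4.12 (cv2) and the standard library are available. Lean on these libraries where they do the work, as an engineer would, in place of code of your own. Each camera call takes 0.05 s, during which the arm holds its last target.

## Task

The depth gauge is still standing in the portafilter's basket: put its blade back in the slot of its wooden holder, fully down until its shoulders rest on the block, and let go of it. Then take the tamper from its dock, carry it over the things on the counter and finish while still holding it, upright, still and centred about 1 cm above the basket's rim, so that I can look whether it fits; it must not touch the portafilter at any time. Leave everything else on the counter where it stands.

Things in the scene. Friction and masses are not known exactly. Their poses are not given: they have to be found in the camera images.
- gauge: Depth gauge, 90 g: black bar 78 mm long (x), 12 thick (y), 36 high; below its middle a steel blade 40 wide (x), 4 thick (y), 32 long. The bar's underside beside the blade is its shoulders. Origin: centre of the bar's underside, z up: bar z 0 to 36 mm, blade 0 to -32. Starts upright, blade in the basket, shoulders on its rim. Can be gripped across the bar from above.
- slot (a point): Middle of the slot's mouth in the gauge's holder, a fixed dark wooden block 100 x 44 mm, 55 high, on the counter. This point is level with the block's top; x along block and slot, z up. Slot 48 mm long (x), 9 wide (y), 42 deep, open above. The gauge fits either way round; fully in, its origin is level with this point.
- tamper: Tamper standing loose in its dock: flat round steel base 57 mm across, 18 thick, thin neck, round dark wooden handle 32 mm across, straight from 43 to 90 mm above the underside; 96 mm tall, 350 g, heavier at the bottom. Origin: centre of the base's underside; z up along the handle.
- dock: Tamper's dock: fixed round rubber tray 84 mm across, 14 mm high, inner floor 6 mm above the counter, wall 6 mm. Origin: centre of its underside.
- portafilter: Fixed portafilter (steel basket cup with black bar handle) in a stand on the counter: origin under the basket's centre at counter height; its handle points along -x of this frame, sloping from 75 mm height at the cup down to 62 mm at its end, 173 mm from the centre. The stand's foot is 90 x 90 mm.
- rim (a point): Centre of the portafilter basket's mouth, at the height of the top of its rim (92 mm above the counter), z up. The basket is a round open cup, inner diameter 59 mm, outer 69 mm at the rim, about 45 mm deep inside.
- pitcher: Bystander, to be left where it is: steel milk jug, open, 105 mm high, rim radius 34 mm, with a side handle. Origin: centre of its underside.
- cup_a: Bystander, to be left where it is: white coffee cup with handle, 60 mm high, rim radius 32 mm. Origin: centre of its underside.
- cup_b: Bystander, to be left where it is: white cup without handle, 75 mm high, rim radius 36 mm. Origin: centre of its underside.
- jar: Bystander, to be left where it is: closed amber glass jar with steel cap, 95 mm high, radius 33 mm. Origin: centre of its underside.
- saucer: Bystander, to be left where it is: white saucer, 18 mm high, radius 65 mm. Origin: centre of its underside.
- brush: Bystander, to be left where it is: counter brush lying flat, 170 mm long. Origin: middle of its length, on the underside.
- glass: Bystander, to be left where it is: small clear glass, 62 mm high, radius 26 mm. Origin: centre of its underside.
There are look-alikes about, which are no part of the job. Leave any orange or yellow look-alike of the gauge alone.

How it is judged:
On the way:
1. the gauge's blade is fully in the holder's slot, shoulders on the block, let go (horizontal distance between gauge and slot below 0.006 m and z of gauge in the frame of slot between -0.003 and 0.003 m and angle between the x axis of gauge and the x axis of slot, either way round below 0.15 rad and angle between gauge's own z axis and vertical below 0.08 rad and contact force between gauge and the fingers below 0.1 N and linear speed of gauge below 0.02 m/s), for 0.2 s.
At the end, for the whole second after the job is handed in: Gauge released in the slot: within 6 mm of its middle, shoulders within 3 mm of the top, 0.15 rad along it, tilt under 0.08. Tamper held (over 1 N), 3 to 18 mm above the rim, within 5 mm of its axis, tilt under 0.08 rad, under 0.02 m/s, touching neither portafilter nor gauge (all of step 1 and horizontal distance between tamper and rim below 0.005 m and z of tamper in the frame of rim between 0.003 and 0.018 m and angle between tamper's own z axis and vertical below 0.08 rad and linear speed of tamper below 0.02 m/s and contact force between tamper and the fingers above 1 N and contact force between tamper and portafilter below 0.1 N and contact force between tamper and gauge below 0.1 N); the arm keeps its last pose, push and grip.
It fails at once if a bystander (pitcher, cup, jar, saucer, brush or glass) is moved more than 20 mm (distance of any of pitcher, cup_a, cup_b, jar, saucer, brush, glass from where it was at the start of the episode above 0.02 m).
It fails at once if a bystander is tipped by more than 0.3 rad (angle between any of pitcher, cup_a, cup_b, jar, saucer, glass's own z axis and vertical above 0.3 rad).
It fails at once if the tamper touches the portafilter or its basket (more than 0.5 N) (contact force between tamper and portafilter above 0.5 N).
It also fails if it takes over 64 s, if anything falls off the work surface, if the arm or the gripper's body presses on something with over 40 N, if the wrist force passes 120 N, or if a joint passes its speed limit or range.

## Working session

There is one attempt and no reset: what is moved stays moved. The work goes in short steps, Python scripts to look and compute and a shell command to move; the robot and the scene stay as the last step left them, time stands still between calls to the robot, and variables do not carry over. Pictures are saved under pics/ and viewed, and the job is handed in when it is done.

```bash
mkdir -p pics; ls; cat > h.py <<'E'
import numpy as np, cv2, os
from plant import read_state, capture, get_calibration
def K(name):
    c=get_calibration(name); f=200/np.tan(np.radians(c["vertical_fov"])/2)
    return np.array([[f,0,c["cx"]],[0,f,c["cy"]],[0,0,1]]), np.array(c["dist"],float), np.array(c["camera_from_world"])
def ray(name,u,v):
    k,d,T=K(name); p=cv2.undistortPoints(np.array([[[u,v]]],float),k,d)[0,0]
    R=T[:3,:3]; return -R.T@T[:3,3], R.T@np.array([p[0],p[1],1.])
def atz(name,u,v,z):
    o,r=ray(name,u,v); return o+r*(z-o[2])/r[2]
def atd(name,u,v,dep):
    o,r=ray(name,u,v); return o+r*dep
def tri(n1,p1,n2,p2):
    o1,r1=ray(n1,*p1);o2,r2=ray(n2,*p2); r1=r1/np.linalg.norm(r1); r2=r2/np.linalg.norm(r2)
    s=np.linalg.lstsq(np.c_[r1,-r2],o2-o1,rcond=None)[0]
    a=o1+s[0]*r1;b=o2+s[1]*r2; return (a+b)/2, np.linalg.norm(a-b)
def proj(name,P):
    k,d,T=K(name); return cv2.projectPoints(np.atleast_2d(P).astype(float),cv2.Rodrigues(T[:3,:3])[0],T[:3,3],k,d)[0][:,0]
def snap(name,tag):
    im,de=capture(name); cv2.imwrite(f"pics/{tag}.png",im[:,:,::-1]); np.savez(f"{tag}.npz",im=im,de=de); return im,de
def crop(tag,u0,v0,u1,v1,s,out):
    im=np.load(f"{tag}.npz")["im"][v0:v1,u0:u1,::-1]
    cv2.imwrite(f"pics/{out}.png",cv2.resize(im,None,fx=s,fy=s,interpolation=cv2.INTER_CUBIC))
E
python3 - <<'E'
from h import *
np.set_printoptions(precision=4,suppress=True)
for n in("side","top"):
    snap(n,n+"0"); c=get_calibration(n); print(n,c["vertical_fov"],c["cx"],c["cy"],c["dist"]); T=np.array(c["camera_from_world"]); print(-T[:3,:3].T@T[:3,3],T[:3,:3])
print(read_state())
E
```

```text
pics
side 44.011203345407736 316.42570152205735 202.8287395057711 [-0.0242  0.      0.      0.      0.    ]
[ 0.0946 -0.7951  1.1618] [[ 0.8453 -0.5339 -0.0196]
 [-0.4113 -0.6269 -0.6617]
 [ 0.341   0.5674 -0.7495]]
top 44.249176059114774 312.70201866842575 207.5735369162506 [0.0539 0.     0.     0.     0.    ]
[ 0.4642 -0.0024  1.5108] [[ 0.0128 -0.9999 -0.0034]
 [-0.9962 -0.0125 -0.0868]
 [ 0.0867  0.0045 -0.9962]]
{'time': 0.1, 'joint_pos': array([ 1.178 ,  0.4237,  1.6306,  0.    ,  1.0886, -0.019 ]), 'qvel': array([ 0.0012, -0.0022, -0.0016, -0.0004, -0.0009,  0.0003]), 'joint_efforts': array([ -0.    , -54.5617, -27.4327,   0.0646,   0.0188,   0.    ]), 'position': array([0.228 , 0.5814, 0.222 ]), 'tcp_rot': array([-0.0001,  0.1858,  0.9826, -0.0006]), 'wrist_force': array([ 0.6139, -0.2661, -0.1605]), 'wrist_torque': array([-0.011 , -0.0368,  0.007 ]), 'opening': 0.9979374491572518}
```

View pics/side0.png

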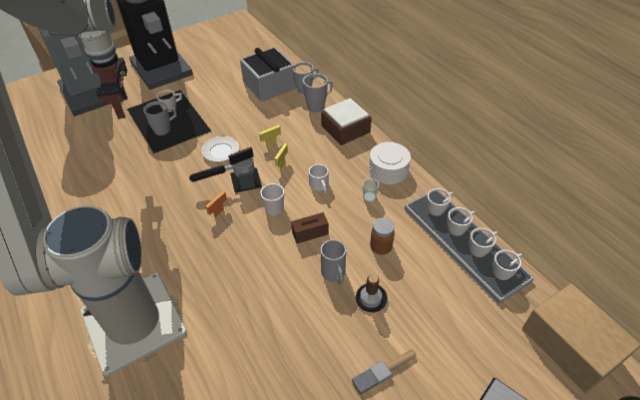

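View pics/top0.png

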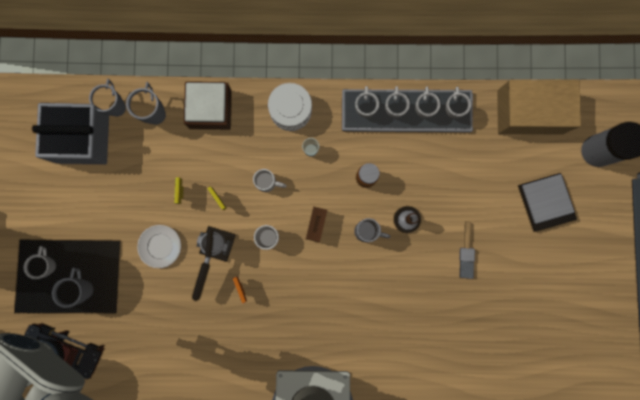

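The side view shows the black gauge at (241,157) in the portafilter, the holder at (310,228) and the tamper at (372,290). In the top view these are at (212,240), (316,225) and (407,219). I'll enlarge them.

```bash
python3 - <<'E'
from h import *
crop("side0",180,130,350,250,4.7,"c1"); crop("side0",330,260,430,330,7,"c2")
crop("top0",180,190,340,310,5,"c3"); crop("top0",300,190,440,260,5.7,"c4")
E
```

```text
(no output)
```

View pics/c1.png

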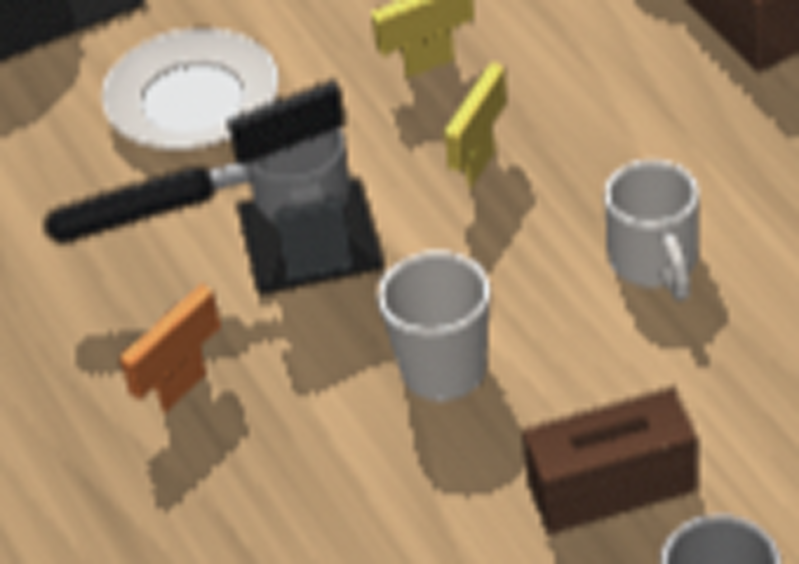

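View pics/c2.png

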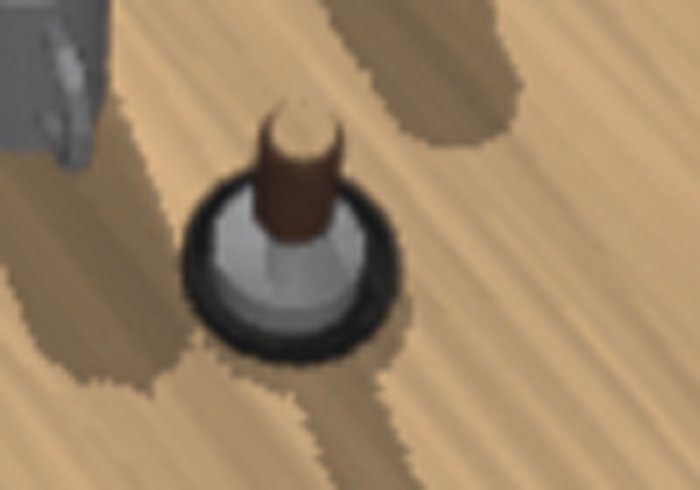

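View pics/c3.png

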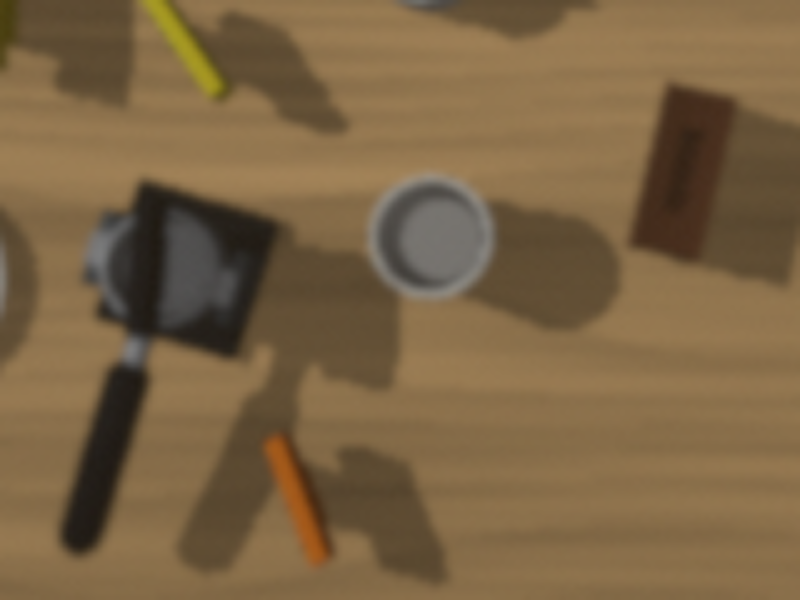

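View pics/c4.png

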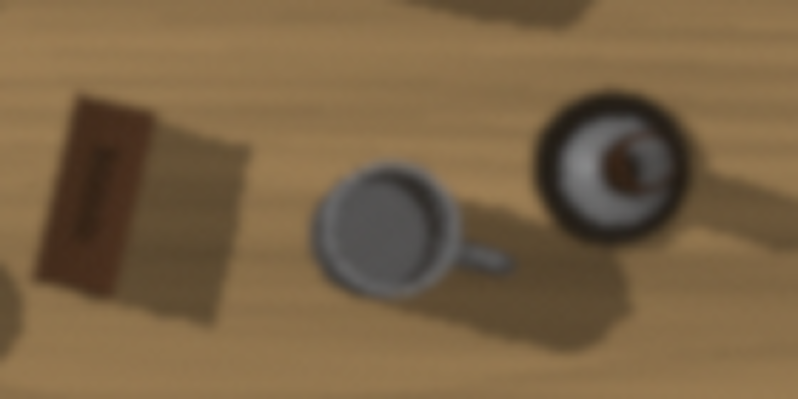

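```bash
python3 - <<'E'
from h import *
crop("side0",220,140,270,180,16,"d1"); crop("side0",285,205,335,245,16,"d2")
crop("top0",190,220,235,256,16,"d3"); crop("top0",300,200,335,246,13,"d4")
E
```

```text
(no output)
```

View pics/d1.png

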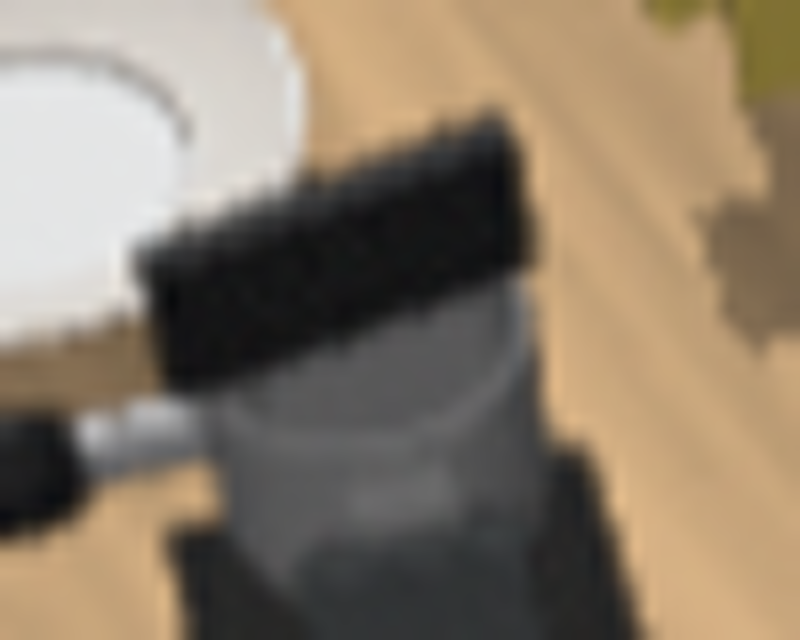

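View pics/d2.png

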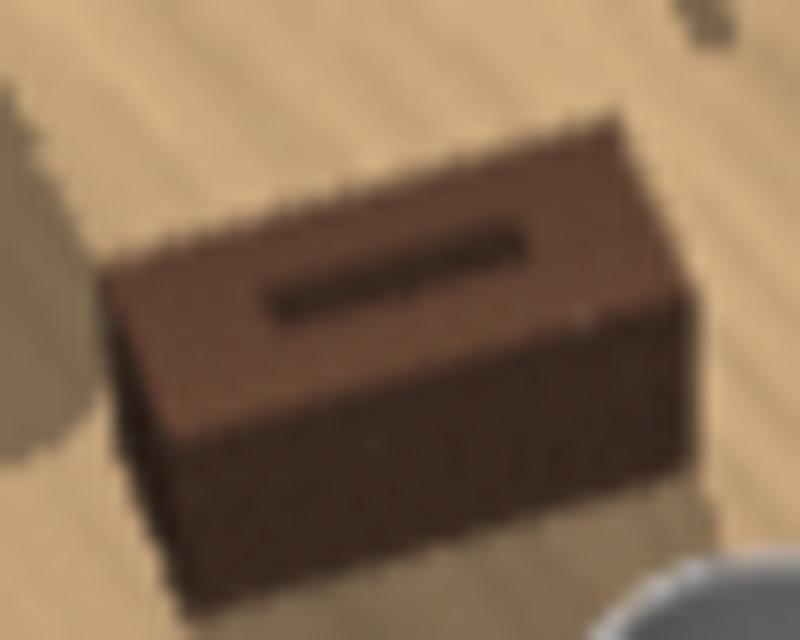

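View pics/d3.png

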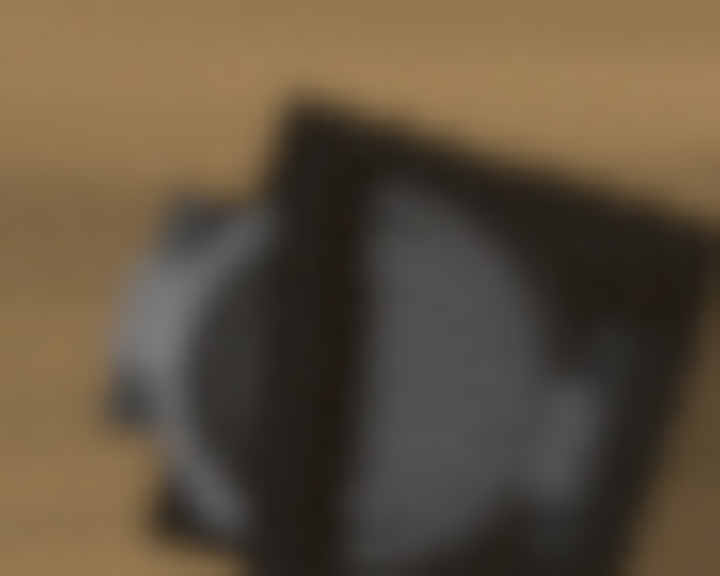

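View pics/d4.png

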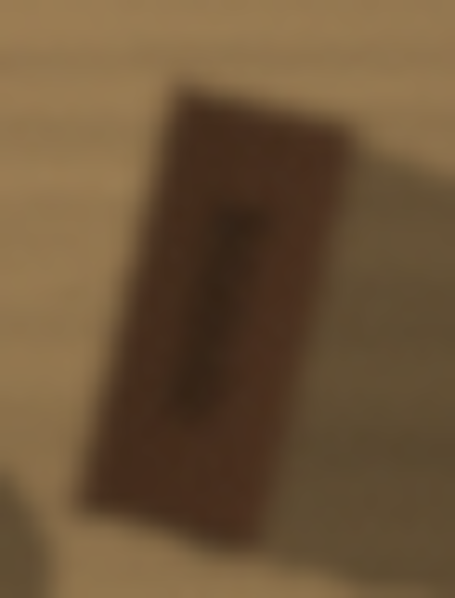

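```bash
cat > fit.py <<'E'
from h import *
from scipy.optimize import least_squares
np.set_printoptions(precision=4,suppress=True)
def px(off,s,p): return (np.array(p,float)+.5)/s-.5+np.array(off)
def fit(obs,x0,free=4):  # obs: (cam, localpts, pix)
    def loc(x,P):
        c,s=np.cos(x[3]),np.sin(x[3]); P=np.atleast_2d(P)
        return np.c_[c*P[:,0]-s*P[:,1]+x[0], s*P[:,0]+c*P[:,1]+x[1], P[:,2]+x[2]]
    def r(x): return np.concatenate([(proj(n,loc(x,P))-q).ravel() for n,P,q in obs])
    return least_squares(r,x0,loss='soft_l1'),r
E
python3 - <<'E'
from fit import *
a,b,h=.05,.022,0
TA,TB,TC,TD=[-a,b,0],[a,b,0],[a,-b,0],[-a,-b,0]
side=("side",[TA,TB,TC,TD,[-a,-b,-.055],[a,-b,-.055],[-.024,0,0],[.024,0,0]],px((285,205),16,[(105,268),(617,112),(692,295),(180,440),(195,612),(690,475),(268,306),(528,240)]))
top=("top",[TA,TB,TC,TD,[.024,0,0],[-.024,0,0]],px((300,200),13,[(78,505),(180,82),(355,125),(258,550),(241,203),(190,418)]))
for o in([side,top],[side],[top]):
    s,r=fit(o,[.45,0,.055,0]); print("holder",s.x, s.fun.round(2))
l,t=.039,.006
side=("side",[[-l,t,.036],[l,t,.036],[l,-t,0],[-l,-t,0],[l,-t,.036],[-l,-t,.036]],px((220,140),16,[(140,245),(500,108),(528,262),(180,390),(518,143),(160,292)]))
top=("top",[[l,t,.036],[l,-t,.036],[-l,t,.036],[-l,-t,.036]],px((180,190),5,[(141,184),(170,190),(129,332),(158,336)]))
for o in([side,top],[side],[top]):
    s,r=fit(o,[.45,.2,.092,0]); print("gauge",s.x, s.fun.round(2))
for tag,pts in(("side0",[(242,157),(310,216),(318,237)]),("top0",[(210,235),(310,215),(317,235)])):
    de=np.load(tag+".npz")["de"]
    for u,v in pts: print(tag,u,v,atd(tag[:-1],u,v,np.median(de[v-1:v+2,u-1:u+2])))
E
```

```text
holder [ 0.5432 -0.0067  0.0537 -0.2224] [-0.35 -0.45  0.06  0.1   0.6  -0.45 -0.37  0.02 -0.34  0.87  0.75  0.
  0.36  0.27 -0.2  -0.1  -0.53  0.01 -0.5  -0.21  0.44 -0.09  0.1   0.02
 -0.02  0.68  0.14 -0.12]
holder [ 0.5539  0.0124  0.0266 -0.2287] [ 0.07 -0.45 -0.22  0.47  0.11 -0.31 -0.15 -0.22 -0.14  0.36  0.27 -0.13
  0.5   0.25 -0.4   0.06]
holder [ 0.544  -0.0069  0.0416 -0.2201] [-0.35 -0.12 -0.45 -0.08  0.37 -0.02  0.17 -0.16  0.    0.72  0.23 -0.21]
gauge [ 0.4819  0.2924  0.0943 -0.0466] [-0.01 -0.19  0.67 -0.45  1.85  0.67  0.76  1.54  1.16 -0.4   0.27 -0.81
  0.13  2.35 -1.38  1.4   0.29  0.71 -1.19  0.16]
gauge [ 0.5019  0.3559  0.035  -0.0523] [-0.11 -0.31 -0.62 -0.01  0.4   0.54  0.47  0.85 -0.24 -0.07  0.07 -1.05]
gauge [ 0.484   0.2745  0.1719 -0.0537] [ 0.71  0.35 -0.55 -0.56  0.54  0.34 -0.7  -0.16]
side0 242 157 [0.4827 0.2926 0.1059]
side0 310 216 [0.5557 0.0107 0.0536]
side0 318 237 [ 0.5555 -0.0314 -0.0008]
top0 210 235 [0.5039 0.2913 0.1253]
top0 310 215 [0.5724 0.0124 0.0029]
top0 317 235 [ 0.5097 -0.0096  0.0559]
```

```bash
python3 - <<'E'
from fit import *
def fixz(obs,z,x0):
    f=lambda y:[y[0],y[1],z,y[2]]
    _,r=fit(obs,[*x0[:2],z,x0[2]]); return least_squares(lambda y:r(f(y)),x0,loss='soft_l1')
a,b=.05,.022
TA,TB,TC,TD=[-a,b,0],[a,b,0],[a,-b,0],[-a,-b,0]
side=("side",[TA,TB,TC,TD,[-a,-b,-.055],[a,-b,-.055],[-.024,0,0],[.024,0,0]],px((285,205),16,[(105,268),(617,112),(692,295),(180,440),(195,612),(690,475),(268,306),(528,240)]))
top=("top",[TA,TB,TC,TD,[.024,0,0],[-.024,0,0]],px((300,200),13,[(78,505),(180,82),(355,125),(258,550),(241,203),(190,418)]))
for o in([side,top],[side],[top]): print("holder",fixz(o,.055,[.54,0,-.2]).x)
l,t=.039,.006
side=("side",[[-l,t,.036],[l,t,.036],[l,-t,0],[-l,-t,0],[l,-t,.036],[-l,-t,.036]],px((220,140),16,[(140,245),(500,108),(528,262),(180,390),(518,143),(160,292)]))
top=("top",[[-l,t,.036],[-l,-t,.036]],px((180,190),5,[(129,332),(158,336)]))
for o in([side,top],[side]):
    s=fixz(o,.092,[.48,.29,0]); print("gauge",s.x,s.fun.round(1))
P=lambda p:px((330,260),7,p); Q=lambda p:px((300,190),5.7,p)
for nm,zz,pp in(("dock",.014,(292,262)),("base",.024,(289,250)),("handle top",.102,(303,130))): print(nm,"side",atz("side",*P(pp),zz))
for nm,zz,pp in(("dock",.014,(612,167)),("base",.024,(612,167)),("handle top",.102,(655,160))): print(nm,"top",atz("top",*Q(pp),zz))
print(tri("side",P((303,130)),"top",Q((655,160))))
# rim: side d1
for p in((380,345),): print("rim side",atz("side",*px((220,140),16,p),.092))
print("rim top",atz("top",*px((190,220),16,(360,375)),.092))
from plant import read_state
# overlay gauge, holder, portafilter foot
im=cv2.imread("pics/side0.png")
E
```

```text
holder [ 0.5429 -0.0072 -0.223 ]
holder [ 0.5426 -0.0075 -0.2242]
holder [ 0.5432 -0.0069 -0.2204]
gauge [ 0.4812  0.295  -0.004 ] [-0.3  0.3 -0.1 -0.6  1.2  0.5  0.6  1.9  0.5 -0.6  0.1 -0.4  0.1  1.
 -1.4  0.3]
gauge [ 0.4807  0.2959 -0.0263] [-0.7  0.  -0.3 -0.5  1.   0.6  0.2  1.7  0.3 -0.5 -0.3 -0.6]
dock side [ 0.5607 -0.2868  0.014 ]
base side [ 0.5588 -0.2865  0.024 ]
handle top side [ 0.5605 -0.2842  0.102 ]
dock top [ 0.5636 -0.2826  0.014 ]
base top [ 0.5629 -0.2807  0.024 ]
handle top top [ 0.5615 -0.2876  0.102 ]
(array([ 0.5602, -0.2863,  0.1053]), np.float64(0.0024751161334043374))
rim side [0.4828 0.2879 0.092 ]
rim top [0.482  0.2918 0.092 ]
```

```bash
cat > go.py <<'E'
import sys,numpy as np
from plant import read_state
from scipy.spatial.transform import Rotation as R
np.set_printoptions(precision=4,suppress=True)
def go(t,jaw=None):
    s=read_state(); q=np.array(s["tcp_rot"]); r=R.from_quat(q[[1,2,3,0]]); M=r.as_matrix()
    d=M.T@(np.array(t)-s["position"])*1000
    cur=np.arctan2(M[1,1],M[0,1]); print("t",round(s["time"],2),"pos",s["position"],"jaw",round(cur,3),"zax",M[:,2],"open",round(s["opening"],3),"F",s["wrist_force"])
    print("shift mm",d.round(1))
    if jaw is not None:
        a=(jaw-cur+np.pi/2)%np.pi-np.pi/2
        Rt=np.array([[np.sin(cur+a),np.cos(cur+a),0],[-np.cos(cur+a),np.sin(cur+a),0],[0,0,-1]])
        print("turn (do after shift)",R.from_matrix(M.T@Rt).as_rotvec().round(4), "shift if turned first",(Rt.T@(np.array(t)-s["position"])*1000).round(1))
if __name__=="__main__":
    v=[float(x) for x in sys.argv[1:]]; go(v[:3],v[3] if len(v)>3 else None)
E
python3 go.py .482 .293 .21 1.541
```

```text
t 0.1 pos [0.228  0.5814 0.222 ] jaw 1.197 zax [-0.0005 -0.0012 -1.    ] open 0.998 F [ 0.6139 -0.2661 -0.1605]
shift mm [-341.8 -175.7   12.2]Traceback (most recent call last):
  File "go.py", line 15, in <module>
    v=[float(x) for x in sys.argv[1:]]; go(v[:3],v[3] if len(v)>3 else None)
                                        ~~^^^^^^^^^^^^^^^^^^^^^^^^^^^^^^^^^^
  File "go.py", line 13, in go
    print("turn (do after shift)",R.from_matrix(M.T@Rt).as_rotvec().round(4), "shift if turned first",(Rt.T@(np.array(t)-s["position"])*1000).round(1))
                                  ~~~~~~~~~~~~~^^^^^^^^
  File "scipy/spatial/transform/_rotation.pyx", line 1143, in scipy.spatial.transform._rotation.Rotation.from_matrix
ValueError: Non-positive determinant (left-handed or null coordinate frame) in rotation matrix 0: [[-0.9414  0.3373 -0.    ]
 [ 0.3373  0.9414  0.0013]
 [-0.0005 -0.0012  1.    ]].
```

```bash
sed -i 's/\[\[np.sin(cur+a),np.cos(cur+a),0\],\[-np.cos(cur+a),np.sin(cur+a),0\]/[[-np.sin(cur+a),np.cos(cur+a),0],[np.cos(cur+a),np.sin(cur+a),0]/' go.py
python3 go.py .482 .293 .21 1.541
python3 -m pendant '[-34,-17.5,1.2,0,0,0,-1,-34,-17.5,1.2,0,0,0,-1,-34,-17.5,1.2,0,0,0,-1,-34,-17.5,1.2,0,0,0,-1,-34,-17.5,1.2,0,0,0,-1,-34,-17.5,1.2,0,0,0,-1,-34,-17.5,1.2,0,0,0,-1,-34,-17.5,1.2,0,0,0,-1]' 20
python3 -m pendant '[-34,-17.5,1.2,0,0,0,-1,-34,-17.5,1.2,0,0,0,-1,0,0,0,0,0,-0.115,-1,0,0,0,0,0,-0.115,-1,0,0,0,0,0,-0.115,-1,0,0,0,0,0,0,-1,0,0,0,0,0,0,-1]'
python3 go.py .482 .293 .15 1.541
python3 -c "
from h import *
snap('side','s1');snap('top','t1');crop('s1',190,100,300,190,7,'s1c');crop('t1',170,190,270,290,6,'t1c')"
```

```text
t 0.1 pos [0.228  0.5814 0.222 ] jaw 1.197 zax [-0.0005 -0.0012 -1.    ] open 0.998 F [ 0.6139 -0.2661 -0.1605]
shift mm [-341.8 -175.7   12.2]
turn (do after shift) [-0.0013 -0.0003 -0.3441] shift if turned first [-262.5 -280.7   12. ]
time: 0.77
position: [0.431, 0.3505, 0.2128]
tcp_rot: [-0.0, 0.186, 0.983, -0.0]
wrist_force: [0.6, 1.1, 0.5]
opening: 1.0
time: 1.35
position: [0.4806, 0.2946, 0.2104]
tcp_rot: [-0.0, 0.016, 1.0, -0.0]
wrist_force: [0.1, 0.3, -1.1]
opening: 0.999
t 1.35 pos [0.4806 0.2946 0.2104] jaw 1.538 zax [-0.0005 -0.0003 -1.    ] open 0.999 F [ 0.0692  0.2733 -1.067 ]
shift mm [-1.4 -1.5 60.4]
turn (do after shift) [-0.0003 -0.0005 -0.0025] shift if turned first [-1.4 -1.6 60.4]
```

View pics/s1c.png

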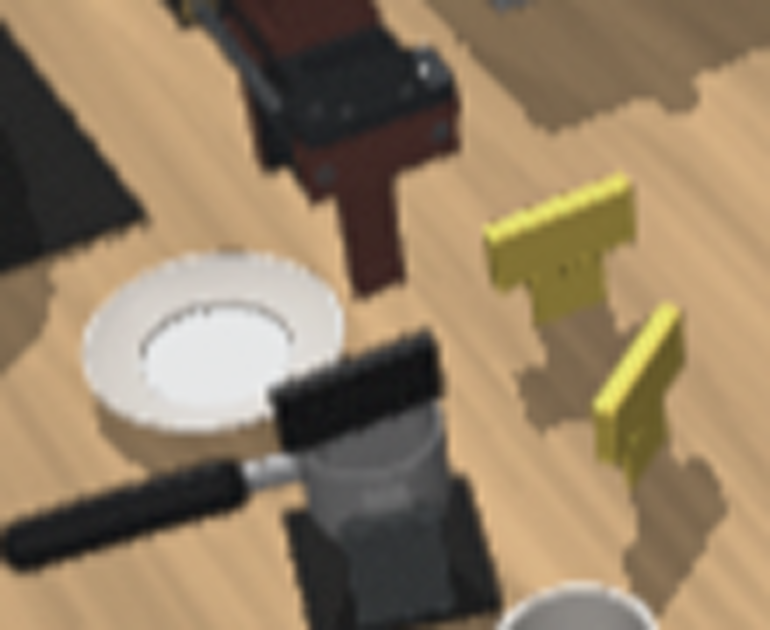

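View pics/t1c.png

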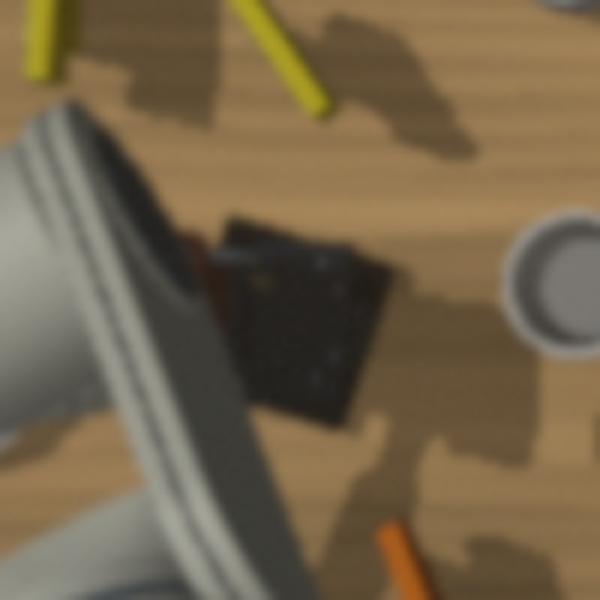

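```bash

python3 -m pendant '[-1.4,-1.6,25,0,0,0,-1,0,0,25,0,0,0,-1,0,0,15,0,0,0,-1,0,0,0,0,0,0,-1,0,0,0,0,0,0,-1]'
python3 go.py .482 .293 .100 1.541
python3 -c "
from h import *
print(proj('side',[[.482,.293-.044,.145],[.482,.293+.044,.145]]))
snap('side','s2');crop('s2',190,100,300,190,7,'s2c')"
```

```text
time: 1.87
position: [0.4816, 0.2931, 0.1452]
tcp_rot: [-0.001, 0.015, 1.0, -0.0]
wrist_force: [0.5, -0.6, 0.4]
opening: 0.999
t 1.87 pos [0.4816 0.2931 0.1452] jaw 1.541 zax [-0.0016 -0.0009 -1.    ] open 0.999 F [ 0.5254 -0.5659  0.3663]
shift mm [-0.5 -0.  45.2]
turn (do after shift) [-0.001  -0.0015  0.    ] shift if turned first [-0.4 -0.1 45.2]
[[246.5514434  155.90193455]
 [233.73071587 139.69683371]]
```

View pics/s2c.png

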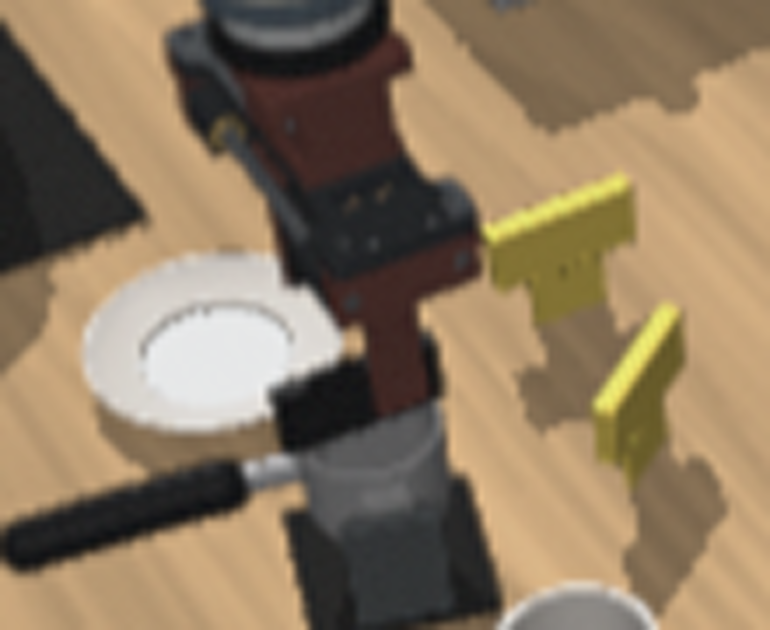

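```bash

python3 -m pendant '[0,0,20,0,0,0,-1,0,0,17,0,0,0,-1,0,0,6,0,0,0,-1,0,0,0,0,0,0,-1,0,0,0,0,0,0,-1]'
python3 go.py .482 .293 .100 1.541
python3 -c "
from h import *
snap('side','s3');crop('s3',190,100,300,190,7,'s3c')"
```

```text
time: 2.33
position: [0.4827, 0.2935, 0.1036]
tcp_rot: [0.0, 0.015, 1.0, 0.0]
wrist_force: [0.3, -0.5, -0.5]
opening: 1.0
t 2.33 pos [0.4827 0.2935 0.1036] jaw 1.542 zax [ 0.0009  0.0005 -1.    ] open 1.0 F [ 0.2889 -0.5164 -0.492 ]
shift mm [ 0.7 -0.5  3.6]
turn (do after shift) [0.0005 0.0009 0.0008] shift if turned first [ 0.7 -0.5  3.6]
```

View pics/s3c.png

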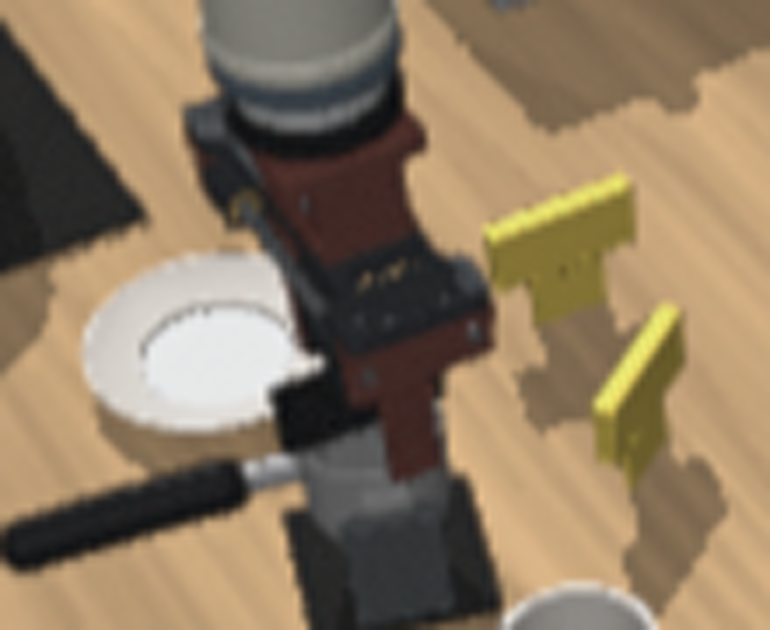

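```bash

python3 -m pendant '[0,0,0,0,0,0,1,0,0,0,0,0,0,1,0,0,0,0,0,0,1,0,0,0,0,0,0,1,0,0,0,0,0,0,1,0,0,0,0,0,0,1,0,0,0,0,0,0,1,0,0,0,0,0,0,1]' 25
python3 go.py .482 .293 .100 1.541
python3 -c "
from h import *
snap('side','s4');crop('s4',190,100,300,190,7,'s4c')"
```

```text
time: 3.05
position: [0.4821, 0.2931, 0.1026]
tcp_rot: [-0.0, 0.014, 1.0, -0.0]
wrist_force: [0.9, -0.9, 0.3]
opening: 0.432
t 3.05 pos [0.4821 0.2931 0.1026] jaw 1.542 zax [-0.0001 -0.     -1.    ] open 0.432 F [ 0.8908 -0.8567  0.2534]
shift mm [ 0.1 -0.1  2.6]
turn (do after shift) [-0.     -0.0001  0.001 ] shift if turned first [ 0.1 -0.1  2.6]
```

View pics/s4c.png

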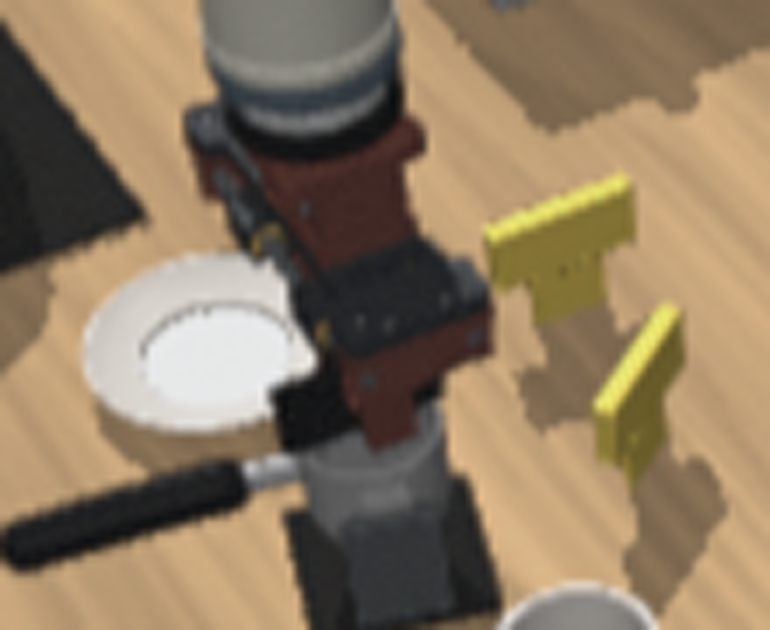

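Still closing; I'll wait a bit more.

```bash

python3 -m pendant '[0,0,0,0,0,0,1,0,0,0,0,0,0,1,0,0,0,0,0,0,1,0,0,0,0,0,0,1,0,0,0,0,0,0,1,0,0,0,0,0,0,1,0,0,0,0,0,0,1]'
python3 go.py .482 .293 .165
```

```text
time: 3.68
position: [0.4822, 0.2932, 0.1027]
tcp_rot: [0.0, 0.014, 1.0, 0.0]
wrist_force: [0.1, 1.4, 0.5]
opening: 0.133
t 3.68 pos [0.4822 0.2932 0.1027] jaw 1.542 zax [ 0.0001  0.0001 -1.    ] open 0.133 F [0.135  1.3945 0.4866]
shift mm [  0.2  -0.2 -62.3]
```

```bash

python3 -m pendant '[0,0,0,0,0,0,1,0,0,0,0,0,0,1,0,0,-20,0,0,0,1,0,0,-25,0,0,0,1,0,0,-25,0,0,0,1,0,0,-10,0,0,0,1,0,0,0,0,0,0,1]'
python3 go.py .543 -.007 .17 1.348
python3 -c "
from h import *
snap('side','s5');crop('s5',190,80,300,170,7,'s5c')"
```

```text
time: 4.27
position: [0.4834, 0.2938, 0.1849]
tcp_rot: [0.002, 0.014, 1.0, 0.001]
wrist_force: [0.4, -0.4, -0.6]
opening: 0.131
t 4.27 pos [0.4834 0.2938 0.1849] jaw 1.542 zax [ 0.0039  0.0022 -1.    ] open 0.131 F [ 0.3564 -0.4287 -0.6382]
shift mm [ -68.1 -299.    14.5]
turn (do after shift) [0.0026 0.0036 0.194 ] shift if turned first [-124.6 -280.2   14.9]
```

View pics/s5c.png

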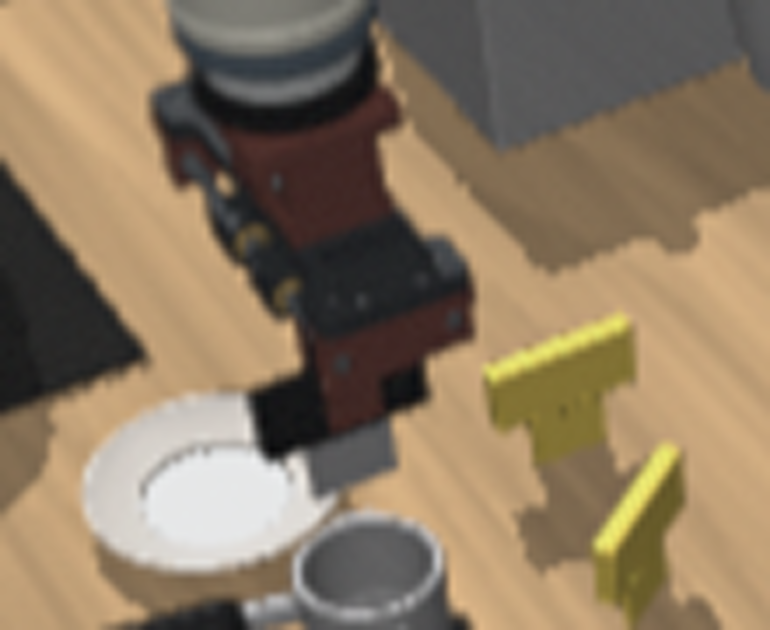

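```bash

python3 -m pendant '[-8.5,-37.4,0,0,0,0,1,-8.5,-37.4,0,0,0,0,1,-8.5,-37.4,0,0,0,0,1,-8.5,-37.4,0,0,0,0,1,-8.5,-37.4,0,0,0,0,1,-8.5,-37.4,0,0,0,0,1,-8.5,-37.4,0,0,0,0,1,-8.5,-37.4,0,0,0,0,1]'
python3 -m pendant '[0,0,0,0,0,0.097,1,0,0,0,0,0,0.097,1,0,0,10,0,0,0,1,0,0,15,0,0,0,1,0,0,0,0,0,0,1,0,0,0,0,0,0,1]'
python3 go.py .543 -.007 .15 1.348
python3 -c "
from h import *
snap('side','s6');crop('s6',260,170,350,240,8,'s6c');snap('top','t6');crop('t6',180,190,350,300,4.7,'t6c');crop('s6',215,130,275,200,8,'s6r')"
```

```text
time: 4.98
position: [0.5403, -0.0098, 0.1807]
tcp_rot: [-0.002, 0.014, 1.0, 0.0]
wrist_force: [0.2, 0.3, -0.8]
opening: 0.136
time: 5.48
position: [0.5399, -0.0075, 0.1556]
tcp_rot: [-0.002, 0.11, 0.994, -0.0]
wrist_force: [0.2, 0.3, -1.2]
opening: 0.137
t 5.48 pos [ 0.5399 -0.0075  0.1556] jaw 1.351 zax [-0.0043  0.0001 -1.    ] open 0.137 F [ 0.2107  0.3358 -1.2021]
shift mm [-2.9  1.2  5.6]
turn (do after shift) [-0.0008 -0.0042  0.0027] shift if turned first [-2.9  1.2  5.6]
```

View pics/s6c.png

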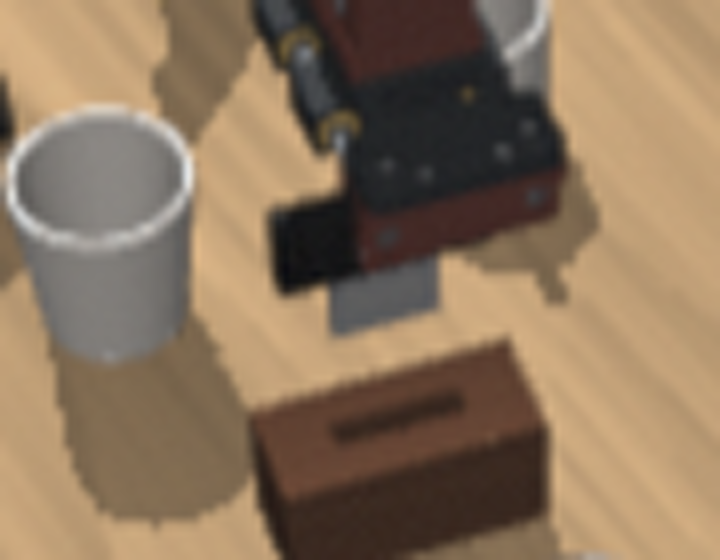

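View pics/t6c.png

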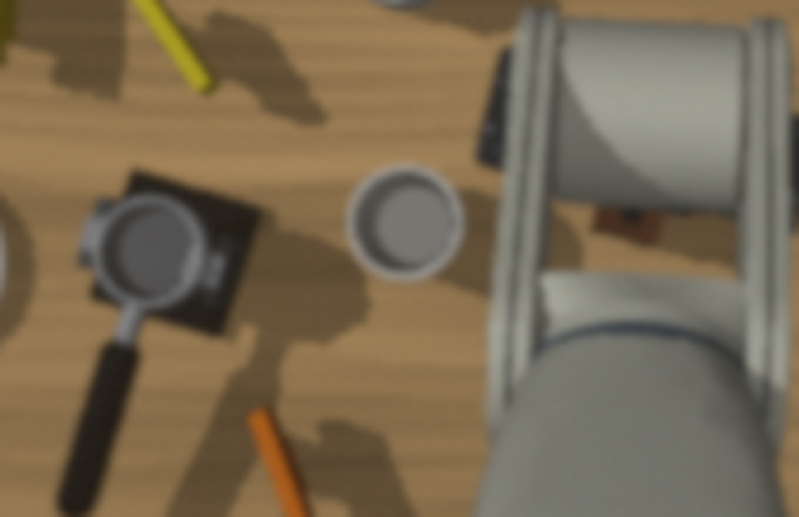

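View pics/s6r.png

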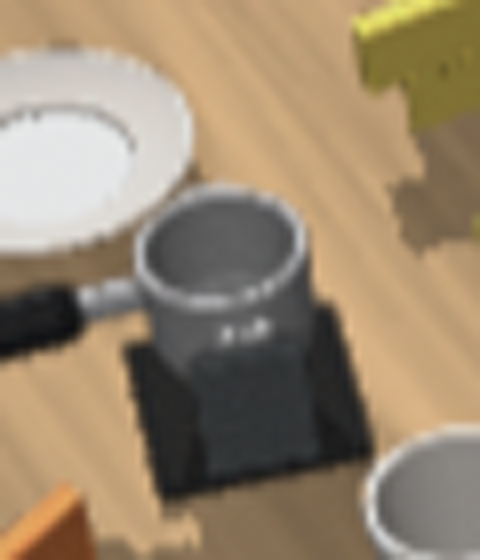

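```bash
python3 - <<'E'
from fit import *
print("rim side",atz("side",*px((215,130),8,(222,247)),.092),"top",atz("top",*px((180,190),4.7,(150,252)),.092),tri("side",px((215,130),8,(222,247)),"top",px((180,190),4.7,(150,252))))
z=read_state()["position"][2]-.0105
P=[[-.02,-.002,-.032],[.02,-.002,-.032],[-.039,-.006,0],[-.02,-.002,0]]
q=px((260,170),8,[(331,336),(439,311),(283,294),(331,283)])
_,r=fit([("side",P[:3],q[:3])],[.54,0,z,-.22])
s=least_squares(lambda y:r([y[0],y[1],z,y[2]]),[.54,0,-.22]); print(s.x,s.fun)
s=least_squares(lambda y:r([y[0],y[1],z,-.220]),[.54,0]); print(s.x,s.fun)
s=least_squares(lambda y:r([y[0],y[1],y[2],-.220]),[.54,0,z]); print(s.x,s.fun,z)
E
```

```text
rim side [0.4816 0.2922 0.092 ] top [0.4813 0.2932 0.092 ] (array([0.4816, 0.2933, 0.0911]), np.float64(0.0006829327309347199))
[ 0.5379 -0.0098 -0.2686] [ 0.1916 -0.0438  0.4545 -0.256  -0.6304  0.2746]
[ 0.538  -0.0091] [ 0.2068  0.046   0.2552 -0.664  -0.4506  0.5898]
[0.55   0.013  0.1176] [ 0.2645 -0.0283 -0.0537 -0.6342 -0.2066  0.6447] 0.14674355706278577
```

```bash

python3 -m pendant '[-3.8,1.2,15,-0.0008,-0.0042,0.0027,1,0,0,20,0,0,0,1,0,0,14,0,0,0,1,0,0,0,0,0,0,1,0,0,0,0,0,0,1]'
python3 go.py .543 -.007 .1 1.348
python3 -c "
from h import *
snap('side','s7');crop('s7',275,180,345,240,11,'s7c')"
```

```text
time: 6.0
position: [0.5455, -0.0074, 0.1087]
tcp_rot: [0.002, 0.112, 0.994, 0.0]
wrist_force: [0.3, -0.2, -0.5]
opening: 0.139
t 6.0 pos [ 0.5455 -0.0074  0.1087] jaw 1.346 zax [ 0.0034 -0.0001 -1.    ] open 0.139 F [ 0.2603 -0.2482 -0.4997]
shift mm [ 2.5 -0.2  8.7]
turn (do after shift) [ 0.0006  0.0034 -0.0018] shift if turned first [ 2.5 -0.2  8.7]
```

View pics/s7c.png

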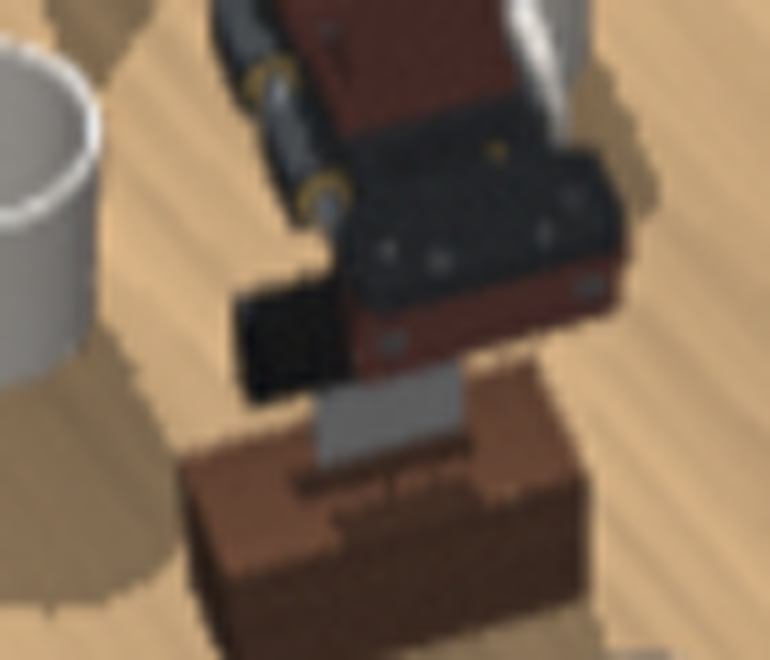

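```bash
python3 - <<'E'
from fit import *
p=read_state()["position"]; zb=p[2]-.0425
for nm,c in(("L",(318,470)),("R",(466,433))):
    o=px((275,180),11,c); w=atz("side",*o,zb); print(nm,w)
slotL=atz("side",*px((285,205),16,(268,306)),.055);slotR=atz("side",*px((285,205),16,(528,240)),.055); print(slotL,slotR,(slotL+slotR)/2)
a=atz("side",*px((275,180),11,(318,470)),zb);b=atz("side",*px((275,180),11,(466,433)),zb)
m=(a+b)/2; ex=np.array([.9753,-.2207,0]);ey=np.array([.2207,.9753,0]); m=m+.002*ey
print("blade c",m,"len",np.linalg.norm(a-b),"yaw",np.arctan2(*(b-a)[1::-1]))
for c in((slotL+slotR)/2,np.array([.5429,-.0072,.055])): d=c-m; print("along",d@ex*1e3,"across",d@ey*1e3)
E
```

```text
L [ 0.5222 -0.0085  0.0668]
R [ 0.561  -0.019   0.0668]
[ 0.5189 -0.001   0.055 ] [ 0.5663 -0.0136  0.055 ] [ 0.5426 -0.0073  0.055 ]
blade c [ 0.5421 -0.0118  0.0668] len 0.040208739866497215 yaw -0.26469416721950967
along -0.44716465434360286 across 4.55242353864836
along -0.20582115386492877 across 4.676859307618067
```

```bash
python3 - <<'E'
from fit import *
crop("s7",288,200,330,230,19,"s7d")
p=read_state()["position"]; yaw=-.2247
c,s=np.cos(yaw),np.sin(yaw); Rz=np.array([[c,-s,0],[s,c,0],[0,0,1]])
G=np.array([[-.02,-.002,-.032],[.02,-.002,-.032],[.02,-.002,0],[-.02,-.002,0],[-.039,-.006,0],[-.039,-.006,.036],[-.039,.006,.036]])
W=(Rz@G.T).T+p-[0,0,.0105]
print(((proj("side",W)-[288,200]+.5)*19-.5).round())
H=np.array([[-.024,-.0045,0],[.024,-.0045,0],[.024,.0045,0],[-.024,.0045,0],[-.05,.022,0],[.05,.022,0],[.05,-.022,0],[-.05,-.022,0]])
yaw=-.223;c,s=np.cos(yaw),np.sin(yaw); Rz=np.array([[c,-s,0],[s,c,0],[0,0,1]])
print(((proj("side",(Rz@H.T).T+[.5429,-.0072,.055])-[288,200]+.5)*19-.5).round())
E
```

```text
[[313. 406.]
 [563. 335.]
 [559. 197.]
 [304. 269.]
 [191. 322.]
 [179. 163.]
 [153. 104.]]
[[277. 483.]
 [576. 397.]
 [556. 354.]
 [258. 439.]
 [ 60. 402.]
 [677. 227.]
 [776. 434.]
 [149. 615.]]
```

View pics/s7d.png

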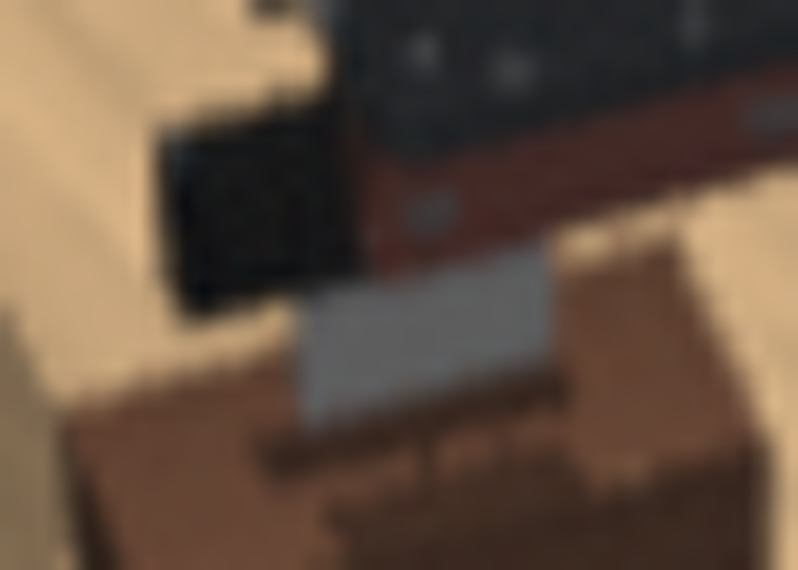

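```bash
python3 - <<'E'
from fit import *
d=np.load("s7.npz");de=d["de"];im=d["im"]
ex=np.array([np.cos(-.223),np.sin(-.223),0]);ey=np.array([-ex[1],ex[0],0]);c=np.array([.5429,-.0072,.055])
for v in range(212,228):
    row=[]
    for u in (306,309,311,313,315):
        w=atd("side",u,v,de[v,u])-c; row.append("(%5.1f %5.1f %5.1f|%3d)"%(w@ex*1e3,w@ey*1e3,w[2]*1e3,im[v,u].mean()))
    print(v,*row)
E
```

```text
212 (-10.2  -4.2  51.3| 27) (-23.9 -78.3 138.7| 49) (-19.1 -80.2 138.7| 50) (-13.8 -80.7 137.1| 49) ( -8.7 -81.5 135.9| 53)
213 (-11.2  -7.1  50.6| 25) (-24.8 -80.9 137.8| 48) (-19.4 -80.8 135.5| 53) ( 11.5  -0.2  33.6| 65) ( 16.9  -2.0  33.4| 80)
214 (-11.1  -6.4  45.5| 36) (-24.7 -80.3 133.2| 66) (  4.6  -3.1  35.3| 80) ( 10.7  -2.3  31.9| 85) ( 17.7   0.8  25.6| 91)
215 ( -9.6  -0.6  34.0| 79) ( -0.3   0.9  28.4| 85) (  5.2  -0.7  28.0| 92) ( 10.1  -4.1  29.7| 92) ( 17.2  -0.5  22.8| 92)
216 (-10.1  -1.7  31.1| 93) ( -0.9  -0.7  26.0| 92) (  4.4  -2.7  26.1| 92) ( 10.0  -3.9  25.2| 93) ( 16.3  -3.0  21.5| 91)
217 (-10.0  -1.0  25.8| 93) ( -1.7  -2.9  24.5| 92) (  4.9  -0.8  19.3| 93) ( 10.9  -0.8  16.8| 93) ( 16.6  -1.9  15.6| 92)
218 (-11.2  -4.3  25.6| 93) ( -1.9  -2.9  20.1| 92) (  4.1  -2.9  17.5| 93) ( 11.6   2.0   8.8| 92) ( 16.3  -2.3  11.7| 87)
219 (-10.0   0.3  15.4| 93) ( -1.8  -2.1  14.6| 92) (  3.7  -3.7  14.1| 90) ( 12.6   5.4  -0.0| 76) ( 17.9   2.8   0.8| 62)
220 (-263.0 -867.6 1106.8| 92) (  1.7   9.9  -5.0| 80) (  6.2   4.7  -1.0| 67) ( 12.0   3.8  -2.4| 52) ( 20.
[... 186 characters left out ...]
1.7| 43) (  6.6   6.8 -12.8| 45) (  9.1  -4.6  -0.7| 55) ( 15.0  -5.1  -2.6| 65)
223 ( -9.4   4.6  -7.9| 42) (  0.1   6.0 -13.7| 53) (  3.0  -4.2  -3.2| 65) (  8.4  -6.5  -2.8| 67) ( 13.5  -9.4  -1.6| 61)
224 (-13.0  -7.2   2.7| 55) ( -3.9  -6.8  -1.7| 67) (  0.5 -12.1   2.5| 66) (  7.3  -9.5  -3.5| 58) ( 10.7 -17.7   4.5| 52)
225 (-12.8  -5.8  -3.6| 69) ( -6.3 -14.3   3.4| 60) ( -0.9 -16.3   3.4| 54) (  6.1 -12.9  -3.7| 50) ( 11.0 -16.6  -1.4| 50)
226 (-14.0  -9.6  -3.3| 60) ( -6.1 -13.2  -2.5| 49) ( -1.7 -18.3   1.5| 50) (  4.6 -17.5  -2.1| 49) (  9.3 -21.3   0.3| 49)
227 (-15.5 -14.1  -1.9| 50) ( -7.8 -18.4  -0.3| 50) ( -1.9 -18.5  -2.7| 48) (  3.1 -21.9  -1.0| 45) (  9.2 -21.5  -4.0| 45)
```

```bash
python3 - <<'E'
from fit import *
d=np.load("s7.npz");de=d["de"];im=d["im"].astype(float)
ex=np.array([np.cos(-.223),np.sin(-.223),0]);ey=np.array([-ex[1],ex[0],0]);c=np.array([.5429,-.0072,.055])
A=[];B=[]
for v in range(195,250):
  for u in range(285,335):
    if de[v,u]<=0: continue
    w=atd("side",u,v,de[v,u])-c; q=(w@ex*1e3,w@ey*1e3,w[2]*1e3); m=im[v,u]
    if 90<m.mean()<96 and np.ptp(m)<8 and abs(q[1])<15: A.append(q)
    if np.ptp(m)>25 and 60<m.mean()<72 and abs(q[1])<22: B.append(q)
A=np.array(A);B=np.array(B); print(len(A),A.mean(0),np.median(A,0),A.std(0)/len(A)**.5,A.min(0),A.max(0)); print("blocktop",len(B),np.median(B,0))
E
```

```text
52 [ 1.1772 -1.5222 21.2417] [ 1.1771 -1.4722 21.6198] [1.5538 0.2515 0.78  ] [-16.9498  -4.5471   8.8286] [21.1973  2.5061 32.2196]
blocktop 128 [-16.6136   2.807   -0.8986]
```

```bash

python3 -m pendant '[1,0.6,0,0,0,0,1,0,0,5,0,0,0,1,0,0,5,0,0,0,1,0,0,3,0,0,0,1,0,0,0,0,0,0,1,0,0,0,0,0,0,1]'
python3 go.py .543 -.007 .0655 1.348
python3 -c "
from h import *
snap('side','s8');crop('s8',275,180,345,240,11,'s8c')"
```

```text
time: 6.55
position: [0.5446, -0.0068, 0.0954]
tcp_rot: [0.002, 0.112, 0.994, 0.0]
wrist_force: [-0.2, 0.2, -0.9]
opening: 0.133
t 6.55 pos [ 0.5446 -0.0068  0.0954] jaw 1.345 zax [ 0.0036 -0.0001 -1.    ] open 0.133 F [-0.244   0.1653 -0.9392]
shift mm [ 1.6 -0.6 29.9]
turn (do after shift) [ 0.0007  0.0035 -0.0027] shift if turned first [ 1.5 -0.6 29.9]
```

View pics/s8c.png

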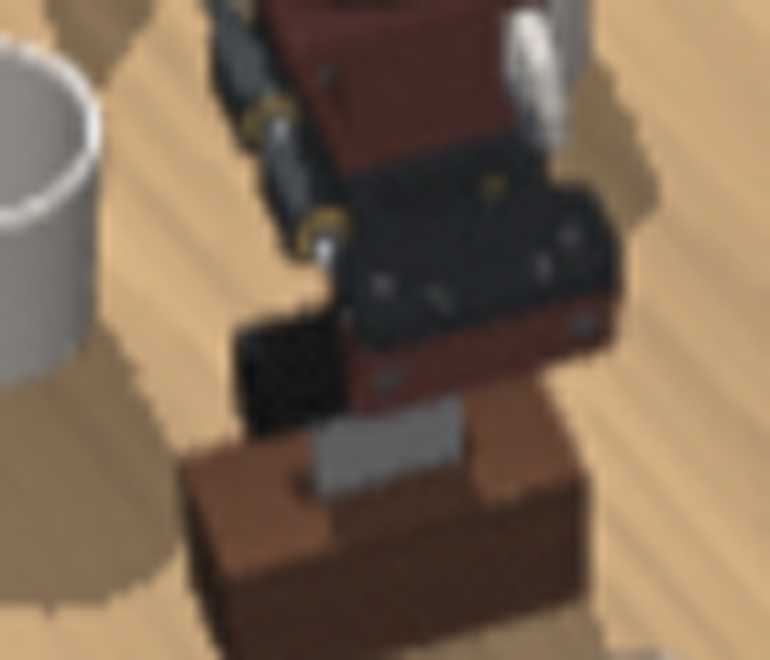

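```bash

python3 -m pendant '[0.5,0,1,0,0.0035,0,1,0,0,2,0,0,0,1,0,0,0,0,0,0,1,0,0,0,0,0,0,1]'
python3 go.py .543 -.007 .0655 1.348
python3 -c "
from h import *
snap('side','s9');crop('s9',288,200,330,230,19,'s9c')"
```

```text
time: 6.93
position: [0.5443, -0.0067, 0.0926]
tcp_rot: [0.0, 0.113, 0.994, 0.0]
wrist_force: [-1.5, -0.8, -1.3]
opening: 0.134
t 6.93 pos [ 0.5443 -0.0067  0.0926] jaw 1.345 zax [ 0.0006  0.0006 -1.    ] open 0.134 F [-1.4508 -0.7791 -1.2653]
shift mm [ 1.2 -0.6 27.1]
turn (do after shift) [ 0.0007  0.0004 -0.0027] shift if turned first [ 1.2 -0.6 27.1]
```

View pics/s9c.png

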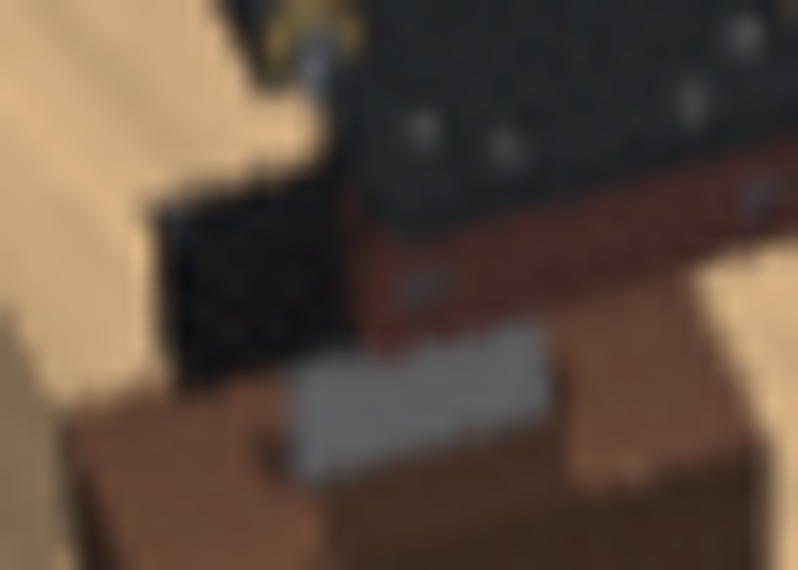

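```bash

python3 -m pendant '[0,0.4,3,0,0,0,1,0,0,3,0,0,0,1,0,0,3,0,0,0,1,0,0,0,0,0,0,1]'
python3 go.py .543 -.007 .0655 1.348
```

```text
time: 7.32
position: [0.544, -0.0062, 0.0829]
tcp_rot: [-0.0, 0.113, 0.994, 0.0]
wrist_force: [-0.1, -0.5, -1.7]
opening: 0.136
t 7.32 pos [ 0.544  -0.0062  0.0829] jaw 1.345 zax [-0.0003  0.0007 -1.    ] open 0.136 F [-0.0591 -0.5405 -1.72  ]
shift mm [ 0.8 -1.  17.4]
turn (do after shift) [ 0.0006 -0.0004 -0.0027] shift if turned first [ 0.8 -1.  17.4]
```

```bash

python3 -m pendant '[0,0,4,0,0,0,1,0,0,4,0,0,0,1,0,0,4,0,0,0,1,0,0,2,0,0,0,1,0,0,0,0,0,0,1]'
python3 go.py .543 -.007 .0655 1.348
python3 -c "
from h import *
snap('side','s10');crop('s10',275,180,345,240,11,'s10c')"
```

```text
time: 7.73
position: [0.544, -0.0063, 0.069]
tcp_rot: [-0.0, 0.113, 0.994, 0.0]
wrist_force: [0.5, 0.3, -0.8]
opening: 0.136
t 7.73 pos [ 0.544  -0.0063  0.069 ] jaw 1.345 zax [-0.0003  0.0007 -1.    ] open 0.136 F [ 0.5151  0.3092 -0.7815]
shift mm [ 0.8 -1.   3.5]
turn (do after shift) [ 0.0006 -0.0004 -0.0027] shift if turned first [ 0.8 -1.   3.5]
```

View pics/s10c.png

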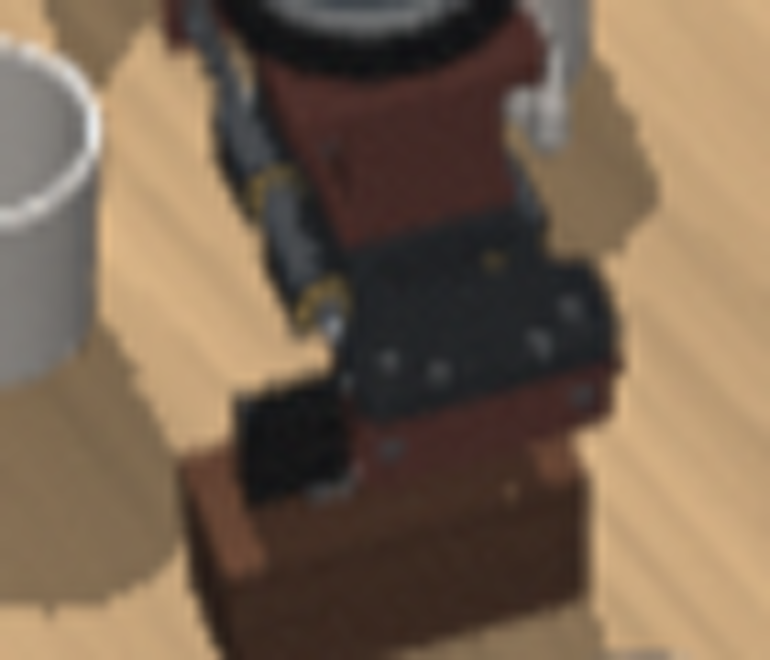

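```bash

python3 -m pendant '[0,0,1.5,0,0,0,1,0,0,1.5,0,0,0,1,0,0,0.8,0,0,0,1,0,0,0,0,0,0,1]'
python3 go.py .543 -.007 .0655 1.348
```

```text
time: 8.12
position: [0.5444, -0.0062, 0.0658]
tcp_rot: [0.0, 0.112, 0.994, 0.0]
wrist_force: [-0.1, -1.2, -0.9]
opening: 0.135
t 8.12 pos [ 0.5444 -0.0062  0.0658] jaw 1.345 zax [ 0.0007  0.0006 -1.    ] open 0.135 F [-0.0964 -1.2194 -0.95  ]
shift mm [ 1.2 -1.1  0.2]
turn (do after shift) [ 0.0008  0.0005 -0.0027] shift if turned first [ 1.2 -1.1  0.3]
```

```bash

python3 -m pendant '[0,0,0.7,0,0,0,1,0,0,0.7,0,0,0,1,0,0,0,0,0,0,1]'
python3 -m pendant '[0,0,0.6,0,0,0,1,0,0,0,0,0,0,1]'
```

```text
time: 8.37
position: [0.5445, -0.0062, 0.0656]
tcp_rot: [0.0, 0.112, 0.994, 0.0]
wrist_force: [-4.4, -0.5, 11.8]
opening: 0.139
time: 8.53
position: [0.5446, -0.0062, 0.0656]
tcp_rot: [0.001, 0.112, 0.994, 0.0]
wrist_force: [-6.2, 0.0, 17.8]
opening: 0.133
```

```bash

python3 -m pendant '[0,0,-1.5,0,0,0,1,0,0,0,0,0,0,0,0,0,0,0,0,0,0,0,0,0,0,0,0,0,0,0,0,0,0,0,0,0,0,0,0,0,0,0,0,0,0,0,0,0,0,0,0,0,0,0,0,0]'
python3 -m pendant '[0,0,-20,0,0,0,0,0,0,-35,0,0,0,0,0,0,-40,0,0,0,0,0,0,-20,0,0,0,0]'
python3 go.py .5605 -.2855 .2 0
python3 -c "
from h import *
snap('side','s11');crop('s11',275,180,345,240,11,'s11c');crop('s11',300,220,440,340,5.5,'s11d')"
```

```text
time: 9.2
position: [0.5444, -0.0062, 0.0652]
tcp_rot: [0.0, 0.113, 0.994, 0.0]
wrist_force: [-0.2, 0.4, 0.8]
opening: 0.502
time: 9.53
position: [0.5458, -0.0064, 0.184]
tcp_rot: [0.002, 0.112, 0.994, 0.001]
wrist_force: [0.8, 0.8, 0.1]
opening: 0.503
t 9.53 pos [ 0.5458 -0.0064  0.184 ] jaw 1.345 zax [ 0.0047  0.0005 -1.    ] open 0.503 F [0.7511 0.7984 0.1042]
shift mm [ -76.8 -268.8  -16.1]
turn (do after shift) [0.0043 0.0027 1.3453] shift if turned first [-279.1   14.7  -16. ]
```

View pics/s11c.png

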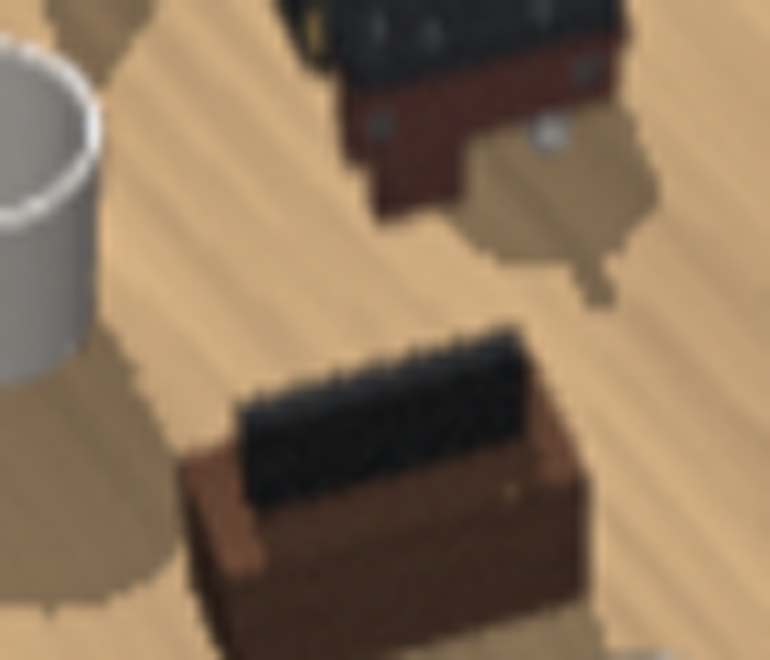

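View pics/s11d.png

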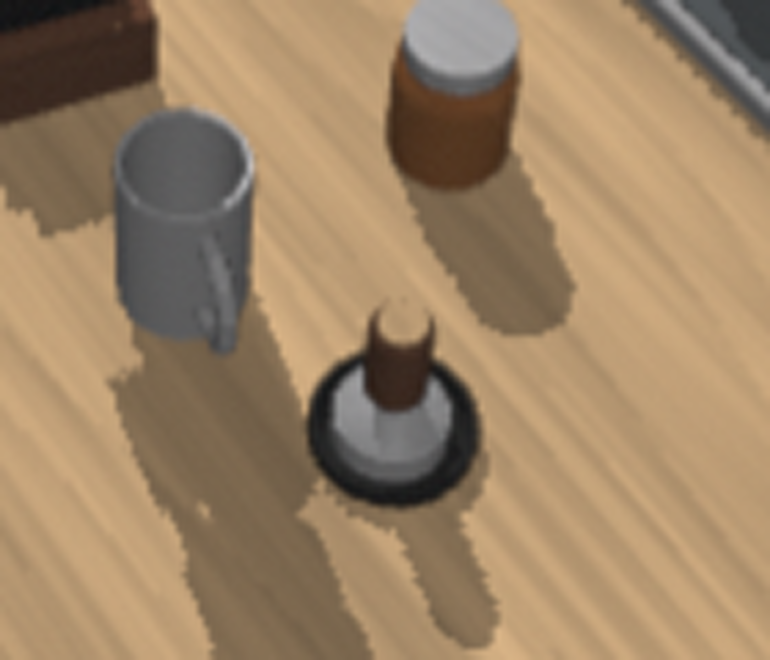

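```bash
python3 - <<'E'
from fit import *
S=lambda p:px((300,220),5.5,p)
t=np.array([.5605,-.2855])
for nm,p,z in(("pitcher rim",(186,160),.105),("pitcher handle low",(228,345),.03),("pitcher handle high",(215,240),.09),("jar cap",(460,38),.095)):
    w=atz("side",*S(p),z); d=w[:2]-t; print(nm,w,np.hypot(*d),np.arctan2(d[1],d[0]))
print("pitcher top",atz("top",*px((300,190),5.7,(388,230)),.105),"handle top",atz("top",*px((300,190),5.7,(512,265)),.08))
w=[atz("side",*px((275,180),11,p),z) for p,z in(((250,505),.055),((527,445),.055),((240,402),.091),((515,325),.091))]; print(np.array(w))
m=np.mean(w,0);print(m, np.array([.5429,-.0072]),np.arctan2(*(w[1]-w[0])[1::-1]))
# tamper handle edges mid straight: side z=.055 & .09
for p in((303,238),): pass
E
```

```text
pitcher rim [ 0.5268 -0.1557  0.105 ] 0.13406010225675796 1.824960298884264
pitcher handle low [ 0.5133 -0.2139  0.03  ] 0.08581973574985624 2.153758380962334
pitcher handle high [ 0.5186 -0.1931  0.09  ] 0.10142629962111153 1.9969830071162906
jar cap [ 0.6873 -0.1619  0.095 ] 0.17707725225240664 0.7729227185066556
pitcher top [ 0.5245 -0.1537  0.105 ] handle top [ 0.5086 -0.2194  0.08  ]
[[ 0.5059 -0.0003  0.055 ]
 [ 0.5773 -0.0229  0.055 ]
 [ 0.5077  0.0044  0.091 ]
 [ 0.5808 -0.0124  0.091 ]]
[ 0.5429 -0.0078  0.073 ] [ 0.5429 -0.0072] -0.30558235689700086
```

```bash

python3 -m pendant '[-11,-38.4,0,0,0,0,-0.36,-11,-38.4,0,0,0,0,-0.36,-11,-38.4,0,0,0,0,-0.36,-11,-38.4,0,0,0,0,-0.36,-11,-38.4,0,0,0,0,-0.36,-11,-38.4,0,0,0,0,-0.36,-11,-38.4,0,0,0,0,-0.36,0,0,0,0.0043,0.0027,0.12,-0.36]'
python3 -m pendant '[0,0,0,0,0,0.12,-0.36,0,0,0,0,0,0.12,-0.36,0,0,0,0,0,0.12,-0.36,0,0,0,0,0,0.12,-0.36,0,0,20,0,0,0,-0.36,0,0,20,0,0,0,-0.36,0,0,0,0,0,0,-0.36,0,0,0,0,0,0,-0.36]'
python3 go.py .5605 -.2855 .120 0.745
python3 -c "
from h import *
snap('side','s12');crop('s12',330,220,430,320,6,'s12c');snap('top','t12');crop('t12',350,170,460,270,6,'t12c')"
```

```text
time: 10.25
position: [0.5595, -0.2922, 0.1801]
tcp_rot: [-0.0, 0.173, 0.985, -0.003]
wrist_force: [-0.4, 0.4, -0.5]
opening: 0.68
time: 10.92
position: [0.5583, -0.2852, 0.1391]
tcp_rot: [-0.002, 0.401, 0.916, -0.002]
wrist_force: [0.7, 0.4, 0.8]
opening: 0.68
t 10.92 pos [ 0.5583 -0.2852  0.1391] jaw 0.745 zax [-0.0056 -0.0013 -1.    ] open 0.68 F [0.6653 0.3971 0.8079]
shift mm [-1.8  1.5 19.1]
turn (do after shift) [-0.005  -0.0028  0.0004] shift if turned first [-1.7  1.4 19.1]
```

View pics/s12c.png

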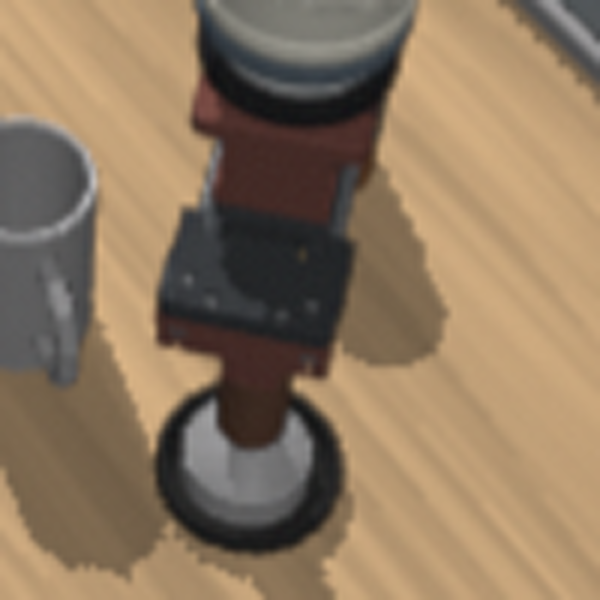

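View pics/t12c.png

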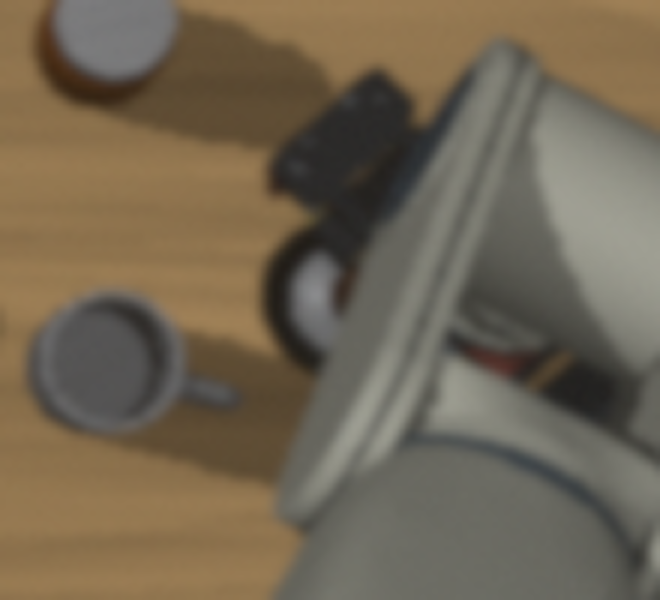

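```bash

python3 -m pendant '[-1.7,1.4,10,-0.005,-0.0028,0,-0.36,0,0,9,0,0,0,-0.36,0,0,0,0,0,0,-0.36,0,0,0,0,0,0,-0.36]'
python3 go.py .5605 -.2855 .06 0.745
python3 -m pendant '[0,0,10,0,0,0,-0.36,0,0,10,0,0,0,-0.36,0,0,10,0,0,0,-0.36,0,0,0,0,0,0,-0.36]'
python3 go.py .5605 -.2855 .06 0.745
python3 -c "
from h import *
snap('side','s13');crop('s13',330,220,430,320,6,'s13c')"
```

```text
time: 11.35
position: [0.5609, -0.2857, 0.1205]
tcp_rot: [0.001, 0.401, 0.916, -0.0]
wrist_force: [0.2, -0.3, -0.1]
opening: 0.68
t 11.35 pos [ 0.5609 -0.2857  0.1205] jaw 0.745 zax [ 0.0013 -0.0007 -1.    ] open 0.68 F [ 0.2199 -0.3046 -0.1431]
shift mm [ 0.5 -0.2 60.5]
turn (do after shift) [0.0005 0.0014 0.0003] shift if turned first [ 0.4 -0.1 60.5]
time: 11.68
position: [0.5599, -0.2852, 0.0885]
tcp_rot: [-0.001, 0.401, 0.916, 0.0]
wrist_force: [-0.9, 0.0, -0.4]
opening: 0.676
t 11.68 pos [ 0.5599 -0.2852  0.0885] jaw 0.745 zax [-0.0009  0.0005 -1.    ] open 0.676 F [-0.8595  0.0425 -0.4233]
shift mm [-0.6  0.2 28.5]
turn (do after shift) [-0.0004 -0.001   0.0003] shift if turned first [-0.6  0.2 28.5]
```

View pics/s13c.png

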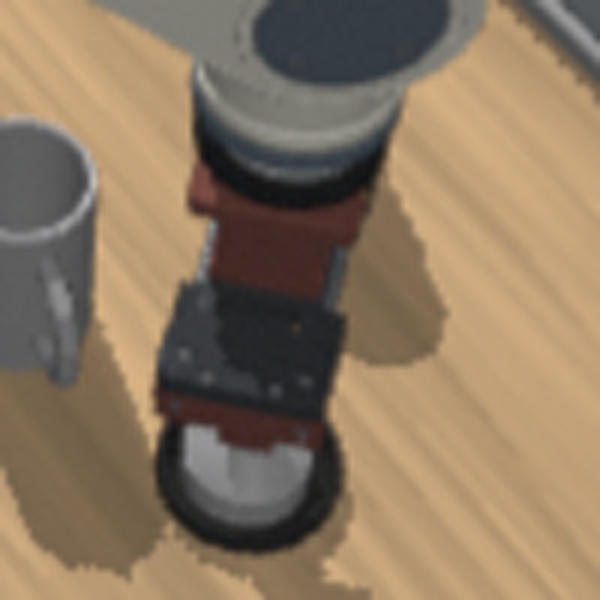

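```bash

python3 -m pendant '[0,0,12,0,0,0,-0.36,0,0,12,0,0,0,-0.36,0,0,5,0,0,0,-0.36,0,0,0,0,0,0,-0.36]'
python3 -m pendant '[0,0,0,0,0,0,1,0,0,0,0,0,0,1,0,0,0,0,0,0,1,0,0,0,0,0,0,1,0,0,0,0,0,0,1,0,0,0,0,0,0,1,0,0,0,0,0,0,1,0,0,0,0,0,0,1]' 40
python3 go.py .5605 -.2855 .06 0.745
python3 -c "
from h import *
snap('side','s14');crop('s14',330,220,430,320,6,'s14c')"
```

```text
time: 12.07
position: [0.5604, -0.2855, 0.0602]
tcp_rot: [-0.0, 0.401, 0.916, 0.0]
wrist_force: [-0.4, 0.5, -0.4]
opening: 0.677
time: 12.73
position: [0.562, -0.2861, 0.0626]
tcp_rot: [0.002, 0.401, 0.916, -0.0]
wrist_force: [1.0, 1.6, 2.2]
opening: 0.357
t 12.73 pos [ 0.562  -0.2861  0.0626] jaw 0.745 zax [ 0.0036 -0.0017 -1.    ] open 0.357 F [0.9621 1.5633 2.2298]
shift mm [ 1.5 -0.7  2.6]
turn (do after shift) [0.0015 0.0037 0.0003] shift if turned first [ 1.5 -0.7  2.6]
```

View pics/s14c.png

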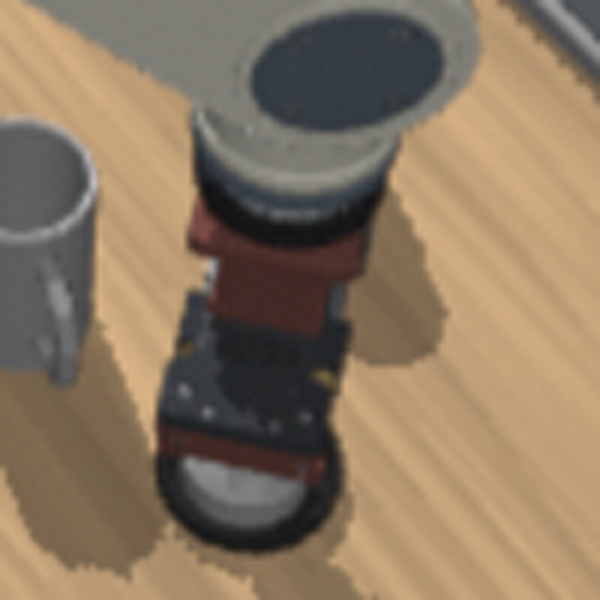

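```bash

python3 -m pendant '[0,0,0,0,0,0,1,0,0,0,0,0,0,1,0,0,-5,0,0,0,1,0,0,-15,0,0,0,1,0,0,-25,0,0,0,1,0,0,-35,0,0,0,1,0,0,-30,0,0,0,1,0,0,-20,0,0,0,1]'
python3 -m pendant '[0,0,-10,0,0,0,1,0,0,0,0,0,0,1,0,0,0,0,0,0,1]'
python3 go.py .4815 .293 .2 
python3 -c "
from h import *
snap('side','s15');crop('s15',300,160,440,280,5.5,'s15c')"
```

```text
time: 13.45
position: [0.5611, -0.2862, 0.1945]
tcp_rot: [0.002, 0.401, 0.916, -0.0]
wrist_force: [0.6, 0.1, -3.5]
opening: 0.355
time: 13.7
position: [0.5604, -0.2856, 0.2013]
tcp_rot: [0.001, 0.401, 0.916, -0.0]
wrist_force: [-0.9, 0.1, -4.1]
opening: 0.357
t 13.7 pos [ 0.5604 -0.2856  0.2013] jaw 0.745 zax [ 0.0013 -0.0009 -1.    ] open 0.357 F [-0.879   0.1384 -4.1485]
shift mm [478.8 334.4   0.7]
```

View pics/s15c.png

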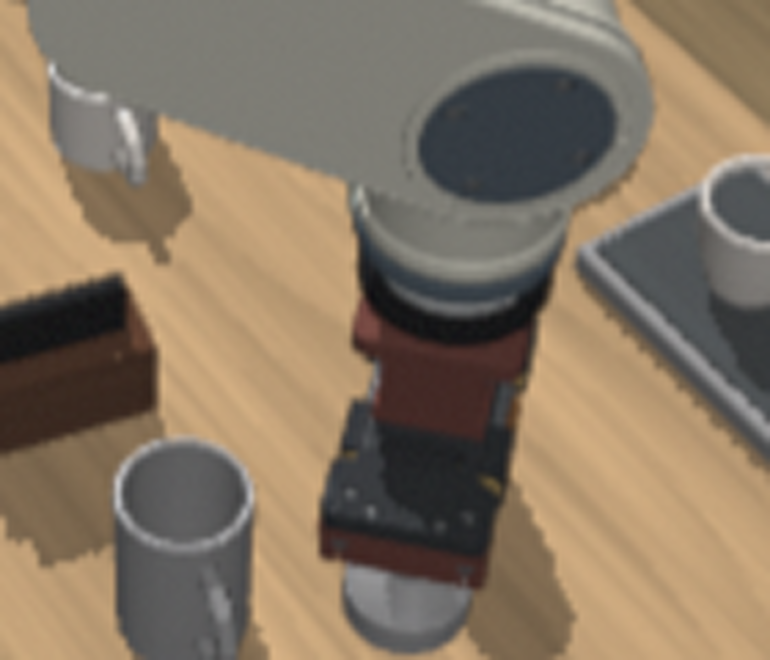

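```bash

python3 -m pendant '[12,8.4,0,0,0,0,1,25,17.4,0,0,0,0,1,32,22.3,0,0,0,0,1,32,22.3,0,0,0,0,1,32,22.3,0,0,0,0,1,32,22.3,0,0,0,0,1,32,22.3,0,0,0,0,1,32,22.3,0,0,0,0,1]' 40
python3 -m pendant '[32,22.3,0,0,0,0,1,32,22.3,0,0,0,0,1,32,22.3,0,0,0,0,1,32,22.3,0,0,0,0,1,32,22.3,0,0,0,0,1,28,19.6,0,0,0,0,1,18,12.6,0,0,0,0,1,10,7,0,0,0,0,1]'
python3 go.py .4815 .293 .17
python3 -m pendant '[0,0,0,0,0,0,1,0,0,0,0,0,0,1,0,0,0,0,0,0,1]'
python3 go.py .4815 .293 .17
```

```text
time: 14.42
position: [0.521, -0.007, 0.2001]
tcp_rot: [-0.0, 0.401, 0.916, -0.001]
wrist_force: [0.9, 0.6, -2.9]
opening: 0.356
time: 15.08
position: [0.4853, 0.2541, 0.1997]
tcp_rot: [0.0, 0.4, 0.917, -0.001]
wrist_force: [-0.9, 1.1, -4.0]
opening: 0.355
t 15.08 pos [0.4853 0.2541 0.1997] jaw 0.748 zax [-0.0001 -0.0021 -1.    ] open 0.355 F [-0.929   1.1435 -3.9813]
shift mm [31.1 23.7 29.6]
time: 15.33
position: [0.4869, 0.2504, 0.2005]
tcp_rot: [0.001, 0.401, 0.916, -0.001]
wrist_force: [-0.1, -0.6, -2.9]
opening: 0.355
t 15.33 pos [0.4869 0.2504 0.2005] jaw 0.745 zax [ 0.0011 -0.0025 -1.    ] open 0.355 F [-0.0515 -0.5538 -2.901 ]
shift mm [35.  24.9 30.4]
```

```bash

python3 -m pendant '[17,12,0,-0.001,0.002,0,1,12,8,0,0,0,0,1,6,5,0,0,0,0,1,0,0,10,0,0,0,1,0,0,0,0,0,0,1,0,0,0,0,0,0,1]'
python3 go.py .4815 .293 .155
python3 -c "
from h import *
snap('side','s16');crop('s16',200,110,290,190,8,'s16c');snap('top','t16');crop('t16',160,190,270,290,6,'t16c')"
```

```text
time: 15.83
position: [0.4814, 0.2933, 0.1901]
tcp_rot: [0.0, 0.401, 0.916, -0.0]
wrist_force: [0.4, -0.1, -4.0]
opening: 0.358
t 15.83 pos [0.4814 0.2933 0.1901] jaw 0.745 zax [ 0.     -0.0008 -1.    ] open 0.358 F [ 0.4238 -0.134  -3.9501]
shift mm [-0.2 -0.1 35.1]
```

View pics/s16c.png

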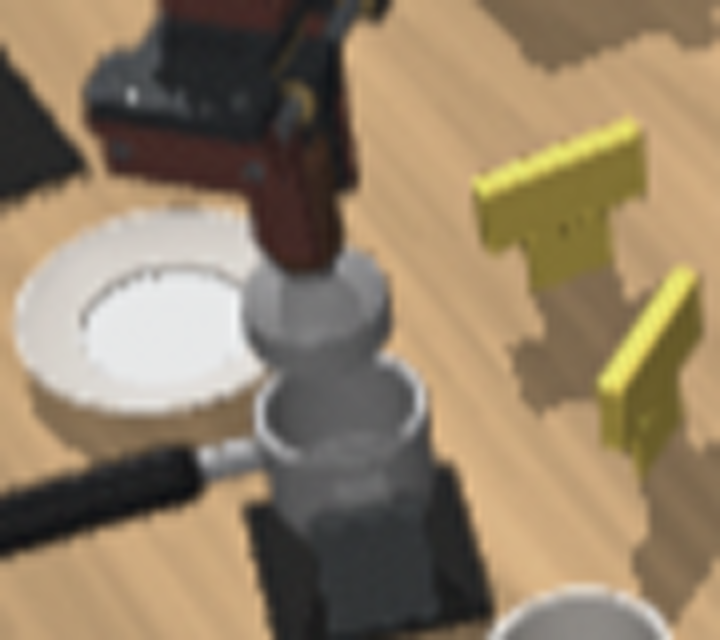

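View pics/t16c.png

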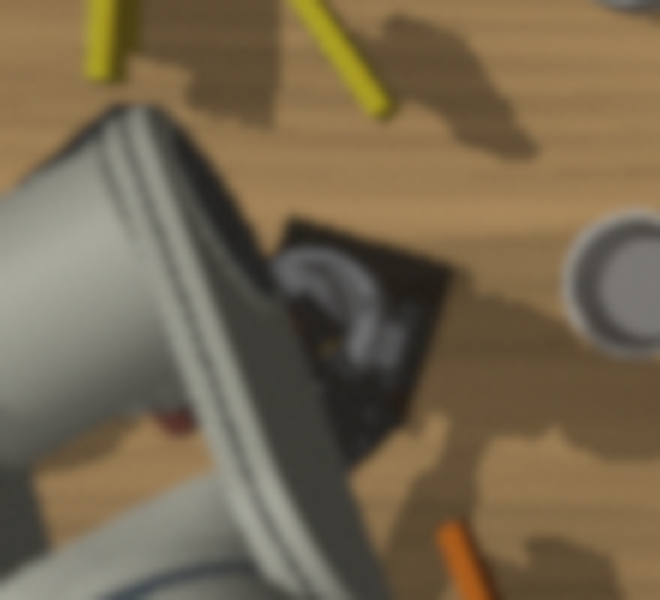

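```bash
cat > sil.py <<'E'
from fit import *
def sil(x,y,z,off,s):
    a=np.linspace(0,2*np.pi,180); r=.0285
    o=[]
    for h in(0,.018):
        p=proj("side",np.c_[x+r*np.cos(a),y+r*np.sin(a),np.full(180,z+h)]); o.append((p-off+.5)*s-.5)
    o=np.vstack(o); return o[:,0].min(),o[:,0].max(),o[:,1].min(),o[:,1].max()
E
python3 - <<'E'
from sil import *
p=read_state()["position"]
print(np.round(sil(p[0],p[1],p[2]-.0545,(200,110),8)))
for obs in [(242,390,247,377)]:
    for z in (p[2]-.0565,p[2]-.0545,p[2]-.0525):
        s=least_squares(lambda q:np.array(sil(q[0],q[1],z,(200,110),8))-obs,p[:2],diff_step=1e-3); print(z,s.x,s.fun.round(1))
    s=least_squares(lambda q:(np.array(sil(*q,(200,110),8))-obs),[*p[:2],.135],diff_step=1e-3); print(s.x,s.fun.round(1))
# depth of base
d=np.load("s16.npz");de=d["de"]
for u,v in((200+300//8,110+355//8),(200+330//8,110+355//8),(200+350//8,110+345//8)): print(atd("side",u,v,de[v,u]))
E
```

```text
[245. 400. 236. 372.]
0.1344018831765482 [0.4786 0.293 ] [-3.9  3.9 -3.1  2.8]
0.1364018831765482 [0.4779 0.2908] [-4.   4.1 -3.3  3. ]
0.1384018831765482 [0.4771 0.2887] [-4.2  4.2 -3.4  3.1]
[0.4977 0.3471 0.0836] [-0.2  0.2  0.2 -0.2]
[0.4622 0.2742 0.1434]
[0.4735 0.2706 0.1404]
[0.478  0.2643 0.1471]
```

```bash

python3 -m pendant '[0,0,12,0,0,0,1,0,0,12,0,0,0,1,0,0,6,0,0,0,1,0,0,2,0,0,0,1,0,0,0,0,0,0,1,0,0,0,0,0,0,1]'
python3 go.py .4815 .293 .156
python3 -c "
from h import *
snap('side','s17');crop('s17',215,125,265,165,15,'s17c');snap('top','t17');crop('t17',190,210,240,260,12,'t17c')"
```

```text
time: 16.43
position: [0.4821, 0.2943, 0.159]
tcp_rot: [0.001, 0.401, 0.916, 0.001]
wrist_force: [-0.3, 0.3, -4.0]
opening: 0.358
t 16.43 pos [0.4821 0.2943 0.159 ] jaw 0.745 zax [ 0.0016  0.0005 -1.    ] open 0.358 F [-0.2731  0.3085 -4.0241]
shift mm [-0.5 -1.3  3. ]
```

View pics/s17c.png

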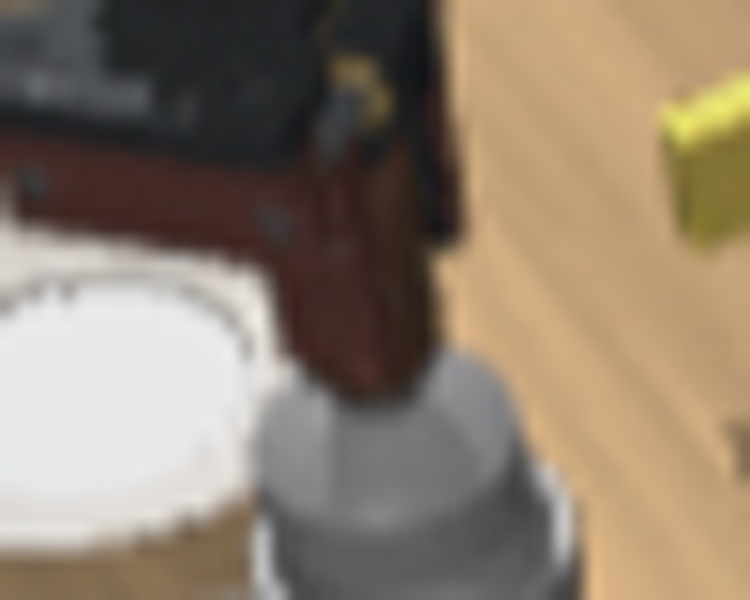

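View pics/t17c.png

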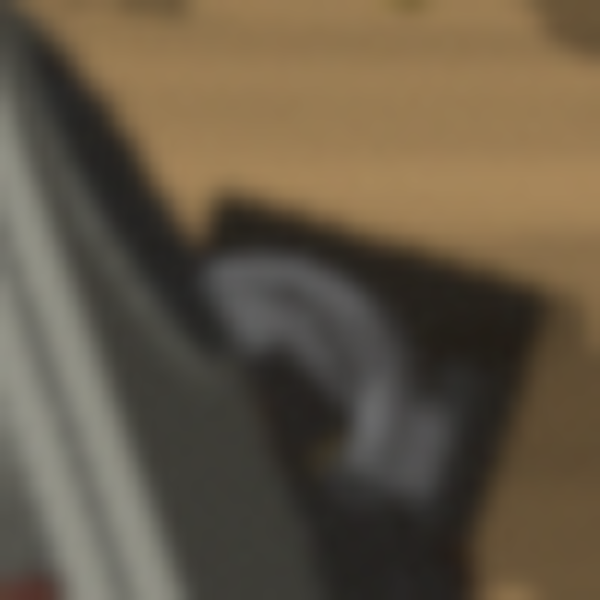

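```bash
python3 - <<'E'
from sil import *
p=read_state()["position"]; off=(215,125);S=15
a=np.linspace(0,2*np.pi,180)
im=cv2.imread("pics/s17c.png")
def draw(x,y,z,r,c):
    q=(proj("side",np.c_[x+r*np.cos(a),y+r*np.sin(a),np.full(180,z)])-off+.5)*S-.5
    cv2.polylines(im,[q.round().astype(int)],True,c,1); return q[:,0].min().round(),q[:,0].max().round(),q[:,1].min().round(),q[:,1].max().round()
print("rim",draw(.4815,.293,.092,.0345,(0,255,0)))
print("top face",draw(.4815,.293,p[2]-.0545+.018,.0285,(0,0,255)))
print("bot",draw(.4815,.293,p[2]-.0545,.0285,(255,0,255)))
cv2.imwrite("pics/ov17.png",im)
E
```

```text
rim (np.float64(249.0), np.float64(580.0), np.float64(424.0), np.float64(653.0))
top face (np.float64(256.0), np.float64(533.0), np.float64(334.0), np.float64(523.0))
bot (np.float64(269.0), np.float64(543.0), np.float64(398.0), np.float64(587.0))
```

View pics/ov17.png

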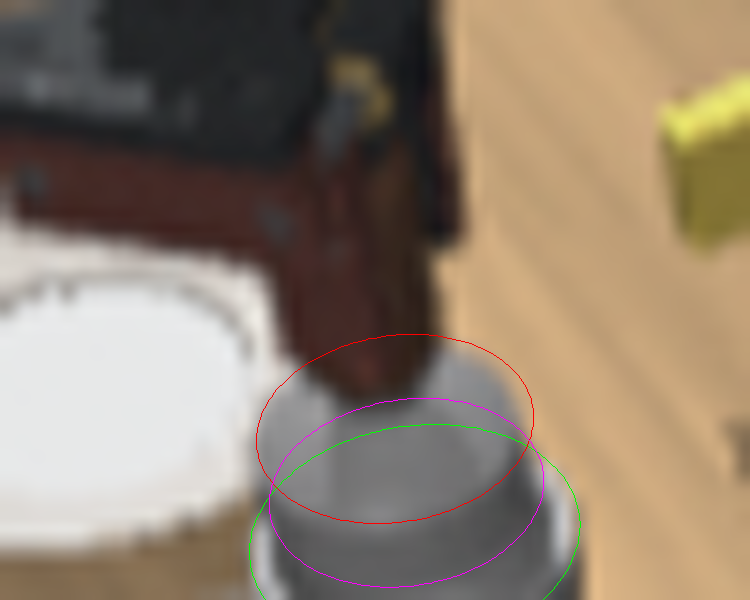

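```bash
python3 - <<'E'
from sil import *
p=read_state()["position"]; a=np.linspace(0,2*np.pi,180)
out=[]
for tag,off,S in(("t17c",(190,210),12),):
    im=cv2.imread(f"pics/{tag}.png"); raw=im.copy()
    def draw(x,y,z,r,c):
        q=(proj("top",np.c_[x+r*np.cos(a),y+r*np.sin(a),np.full(180,z)])-off+.5)*S-.5
        cv2.polylines(im,[q.round().astype(int)],True,c,1)
    draw(.4815,.293,.092,.0345,(0,255,0)); draw(.4815,.293,p[2]-.0365,.0285,(0,0,255)); draw(.4815,.293,p[2]-.0545,.0285,(255,0,255))
    im=cv2.convertScaleAbs(im,alpha=1.8); cv2.imwrite("pics/ovt17.png",im)
d=np.load("s17.npz");de=d["de"];  # depth of base side/top points
ps=[]
for v in range(148,162):
  for u in range(232,252):
    if de[v,u]>0:
      w=atd("side",u,v,de[v,u])
      if .112<w[2]<.14: ps.append(w)
ps=np.array(ps);print(len(ps),np.median(ps,0),ps.min(0),ps.max(0))
E
```

```text
181 [0.4744 0.2833 0.1247] [0.4517 0.2645 0.1122] [0.5088 0.3216 0.1392]
```

View pics/ovt17.png

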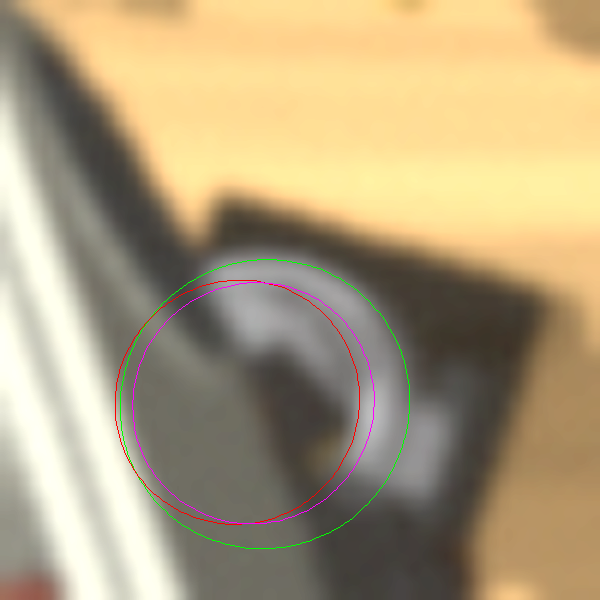

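```bash

python3 -m pendant '[-0.5,-1.2,2,0,0,0,1,0,0,0,0,0,0,1,0,0,0,0,0,0,1,0,0,0,0,0,0,1]'
python3 go.py .4815 .293 .156
python3 -m pendant '[0,0,0,0,0,0,1,0,0,0,0,0,0,1,0,0,0,0,0,0,1,0,0,0,0,0,0,1]'
python3 go.py .4815 .293 .156
python3 -c "
from h import *
snap('side','s18');crop('s18',210,100,290,175,8,'s18c');crop('s18',280,180,350,245,9,'s18h')
print(read_state()['position'],abs(read_state()['qvel']).max())"
```

```text
time: 16.87
position: [0.4816, 0.2931, 0.1574]
tcp_rot: [0.001, 0.401, 0.916, 0.001]
wrist_force: [0.7, 0.2, -3.3]
opening: 0.356
t 16.87 pos [0.4816 0.2931 0.1574] jaw 0.745 zax [ 0.0022  0.0009 -1.    ] open 0.356 F [ 0.6891  0.2077 -3.3244]
shift mm [-0.  -0.2  1.4]
time: 17.2
position: [0.4816, 0.2931, 0.1573]
tcp_rot: [0.001, 0.401, 0.916, 0.001]
wrist_force: [0.3, 0.3, -2.9]
opening: 0.355
t 17.2 pos [0.4816 0.2931 0.1573] jaw 0.745 zax [ 0.0021  0.0008 -1.    ] open 0.355 F [ 0.3001  0.2947 -2.9478]
shift mm [-0.  -0.2  1.3]
[0.48160205 0.29313081 0.15723772] 0.0013433581342756355
```

View pics/s18c.png

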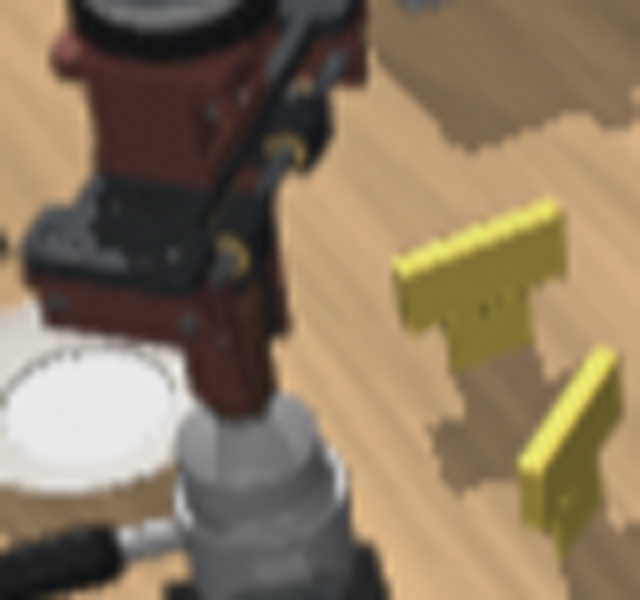

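View pics/s18.png

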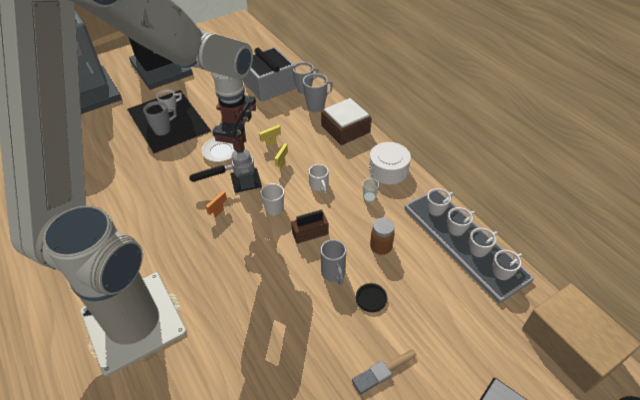

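```bash
python3 -c "
from plant import job_done; print(job_done())"
```

```text
the job is handed in; nothing more can be done
None
```

I put the gauge back in its holder and let go of it. The tamper is now held still above the basket. I handed the job in at about 17 s of the 64 s allowed.

- **Gauge:** the blade slid into the slot without resistance. The contact force then rose to about 18 N as the shoulders met the block, and I released it. The picture afterwards shows the bar sitting flush, with its centre about 1 mm from the slot's middle. Its angle, read from two corners, came out 0.08 rad off the slot. The jaws were within 0.003 rad of the slot's direction at release, so I put that down to pixel error.
- **Tamper:** it is gripped at 40 N, with the opening at about 31 mm matching the handle. The wrist reads about 3 to 4 N downward, which is the tamper's weight. It is within about 0.003 rad of upright, assuming it sat straight in the grip. The tool is within 0.2 mm of the measured rim axis and the arm is still. The underside should be about 11 mm above the rim, give or take 2 mm, worked out from where I gripped it.
- **Check that disagreed:** a single side-camera fit, taken higher up, put the tamper 3 to 4 mm off axis. In the final side view its base looks 1 to 2 mm to the left at most. An overlay in the top view, taken before the last small centring move, agreed to about 2 mm.
- **Everything else:** in the last side picture the other things on the counter, including the look-alikes, stand where they did. I saw no sign of the tamper touching the portafilter.

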